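# Load the label stand and bring out its guide bar

## Robot

A 6-joint arm with a two-finger parallel gripper is mounted at the origin on the work surface. World frame = base frame: x ahead of the robot, y to its left, z up, the work surface at z = 0. Lengths are in mm, angles in rad, forces in N, time in s.
With the tool pointing down it reaches from about 275 to 1000 mm from the base axis. Payload 8.4 kg.
Tool frame: the origin (TCP) lies between the finger pads; the fingertips stand r.nose_length ahead of it and the grasp point (between the pads) lies 8 mm behind it (r.nose_length is the distance from the TCP to the fingertips, in mm); y points along the fingers, x is the direction in which the jaws open and shut, and the axes are right-handed (so a half turn about y gives the same grasp; the last joint's range is limited). The gripper opens to 85 mm and grips with 20 to 120 N. Pads are 22 mm wide; open, the fingers measure 114 mm over their backs; the gripper's body (76 mm by 85 mm) begins 54 mm behind the grasp point. The pads swing forward as they close: fully open they stand 13 mm farther back than shut.
Start: joints at [-1.349, 0.353, 1.633, -0, 1.155, -0.002], TCP at [138.709, -609.416, 242.281] pointing down, gripper open.
Joint ranges: [-2.63, 2.63], [-0.92, 2.1], [0.06, 2.66], [-1.3, 4.44], [0, 2.69], [-3.02, 3.02]. Speed limits (rad/s): [2.22, 2.22, 2.79, 3.14, 3.14, 3.14].

## Interface

Orientations are given as [roll, pitch, yaw] about the fixed x, y, z axes, in that order (R = Rz(yaw) Ry(pitch) Rx(roll)).
In Python, from rig import r, cams, order gives the robot as it stands. The module is installed in compiled form; this text tells all that it offers.
- The arm moves only by the shell command python3 -m crank 'ROWS' [FORCE]. ROWS is JSON, a list of rows, each a list of 7 numbers: the turn, a rotation vector about the tool's x, y, z in degrees, then the shift along the tool's x, y, z in cm, then the opening, from -1 (shut) to 1 (fully open). A call has exactly 10 rows; each row shifts and turns the pose as measured when the row begins, along the tool's axes as they then stand; what a row does not reach is not made up. A row lasts 1/12 s, in which the tool goes at most 41.7 mm and 7.16 degrees, less where a joint would pass 70% of its speed; a pose out of reach is approached as far as the arm can. A call with a gripper value outside its range is refused whole. The fingers move at their own pace and stop on an object; FORCE is the grip in N (left out, the last holds). Time passes only in rows, so rows that do not move let the fingers close, or fill a call up. It gives the time, the measured TCP pose, the force and the opening at its end, in the units of the state.
- r.sense(): the state, without advancing time (a new reading comes with each control period).
- cams.grab_frame(name): name is "scene" or "top" or "wrist"; returns the picture (400x640x3 uint8, blue, green, red); there is no depth.
- cams.camera_info(name): a dict with "intrinsics" (3x3 intrinsics, pixels), "k1" (the pictures are not rectified: a ray, as slopes to the right and down, at radius r is drawn at 1 + k1 r^2 times it, then the intrinsics apply), "view" (4x4, takes a point from world to camera coordinates); the wrist camera has in their place "hand_eye" (4x4, takes a point from camera to tool coordinates, whose origin is the TCP and whose axes are the tool frame's). Camera axes: x right, y up, looking along -z (the intrinsics and any distortion apply to the point x, -y, -z); pixel columns grow to the right and rows downward; lengths in mm; the calibration is good to about 2 mm. A picture is of the moment at which its call begins: read the wrist's pose just before it. camera_info takes no time and is no camera call.
- order.sign_off(): hands the job in, once; it reports no verdict.
The state is a dict: "clock": time; "qpos": joint angles; "qvel": joint speeds; "joint_efforts": joint torques, N m; "eef_pos": TCP position; "tcp_rot": TCP orientation; "contact_force": force on the tool from outside, world axes, zero at the start; "wrist_torque": the same for the moment, N m; "opening": opening from 0.0 (shut) to 1.0 (fully open).
Only numpy, scipy, OpenCV 4.12 (cv2) and the standard library are available. Lean on these libraries where they do the work, as an engineer would, in place of code of your own. Each camera call takes 0.05 s, during which the arm holds its last target.

## Task

Get the label stand ready: first put the white label roll on the stand's upright spindle, right down on the blue base, and let go of it. Then take the long orange guide bar out of the covered tote - it is longer than the opening in the lid, so tilt it and bring it out one end first - and finish while still holding it in the gripper, motionless above the tote with the whole bar at least 5 cm clear of the lid and touching nothing but the gripper. The roll stays on its spindle, and the jar, carton, tape measure, screwdriver and green box are left where they are.

Things in the scene. Friction and masses are not known exactly. Their poses are not given: they have to be found in the camera images.
- roll: White label roll with a brown cardboard core, a stiff tube standing on end: outer diameter 60, height 50, bore 26, about 0.11 kg. Origin: centre of its underside; z along its axis. It starts on the table.
- stand: Label stand, fixed: round blue base, diameter 90, 10 thick, with a bare steel spindle of diameter 18 in its centre, whose top is 75 above the table (tapered over the last 9). Origin: centre of the base's underside on the table, on the spindle's axis.
- tote: Dark grey tote, blue lid, fixed; 340 (x) by 240 (y) by 100 high, walls 5. Inner floor (grey liner) 20 above the table; lid 5 thick, top at 100. Opening in the lid: 190 (x) by 180 (y), x from -55 to +135, y centred; roofed over 115 at the -x end, 35 at the +x end. x points away from the robot, within 25 degrees. Origin: centre of underside, on the table.
- opening (a point): Centre of the lid's opening, in the plane of the lid's top, 100 above the table.
- bar: Orange square guide bar with black end caps, 260 long, 20 by 20 in section, 0.11 to 0.21 kg, lying flat on the tote's inner floor roughly along the tote's x, one or both ends under the lid. Too long to come out level in any direction. Origin: centre of its underside (10 below its middle); x along its length, z up.
- bar_end0 (a point): Centre of the bar's end face at its -x end (130 from the middle).
- bar_end1 (a point): Centre of the bar's end face at its +x end (130 from the middle).
- jar: Bystander: small jar with red cap, diameter 44, height 65, standing. Origin: centre of underside.
- carton: Bystander: small brown carton, 45 by 45 by 60 high. Origin: centre of underside.
- tape_measure: Bystander: yellow tape measure, 65 by 40 by 60 high. Origin: centre of underside.
- screwdriver: Bystander: screwdriver with red handle, 200 long, lying on the table. Origin: under its middle, on the table; x from handle to tip.
- notebox: Bystander: flat green plastic box, 70 by 100 by 25 high. Origin: centre of underside.

How it is judged:
By the outcome, as a careful person would: the job done as asked, in the order asked, and still so for the second after the job is handed in, while the arm keeps its last pose, push and grip.
It also fails if it takes over 54 s, if anything falls off the work surface, if the arm or the gripper's body presses on something with over 40 N, if the wrist force passes 120 N, or if a joint passes its speed limit or range.

## Working session

There is one attempt and no reset: what is moved stays moved. The work goes in short steps, Python scripts to look and compute and a shell command to move; the robot and the scene stay as the last step left them, time stands still between calls to the robot, and variables do not carry over. Pictures are saved under pics/ and viewed, and the job is handed in when it is done.

```bash
mkdir -p pics; ls
python3 - <<'E'
from rig import r,cams,order
import cv2,numpy as np
np.set_printoptions(precision=3,suppress=True)
s=r.sense();print(s, r.nose_length)
for n in ["scene","top","wrist"]:
    cv2.imwrite(f"pics/{n}0.png",cams.grab_frame(n)); print(n,cams.camera_info(n))
E
```

```text
pics
{'clock': 0.0, 'qpos': array([-1.349,  0.354,  1.634, -0.   ,  1.155, -0.002]), 'qvel': array([ 0., -0.,  0., -0.,  0., -0.]), 'joint_efforts': array([  0.001, -60.525, -34.207,   0.   ,   0.009,   0.   ]), 'eef_pos': array([ 138.581, -608.957,  241.542]), 'tcp_rot': array([-1.571,  0.001, -1.347]), 'contact_force': array([-1.843, -0.749, -0.161]), 'wrist_torque': array([ 0.013, -0.006, -0.079]), 'opening': 1.0015937757239528} 11.0
scene {'intrinsics': array([[515.374,   0.   , 322.247],
       [  0.   , 515.374, 196.018],
       [  0.   ,   0.   ,   1.   ]]), 'k1': -0.1312176169905146, 'view': array([[   -0.728,     0.686,    -0.006,   391.997],
       [   -0.545,    -0.573,     0.612,   261.35 ],
       [    0.416,     0.449,     0.791, -1662.928],
       [    0.   ,     0.   ,     0.   ,     1.   ]])}
top {'intrinsics': array([[433.903,   0.   , 323.754],
       [  0.   , 433.903, 201.143],
       [  0.   ,   0.   ,   1.   ]]), 'k1': 0.010490767483150592, 'view': array([[    0.008,    -1.   ,     0.019,   -12.744],
       [    0.995,     0.01 ,     0.096,  -554.372],
       [   -0.096,     0.018,     0.995, -1137.426],
       [    0.   ,     0.   ,     0.   ,     1.   ]])}
wrist {'intrinsics': array([[351.571,   0.   , 318.585],
       [  0.   , 351.571, 204.624],
       [  0.   ,   0.   ,   1.   ]]), 'k1': -0.05032062260072266, 'hand_eye': array([[   1.   ,    0.   ,    0.   ,   -0.61 ],
       [   0.   ,    0.314,   -0.95 , -131.441],
       [  -0.   ,    0.95 ,    0.314,   79.388],
       [   0.   ,    0.   ,    0.   ,    1.   ]])}
```

View pics/scene0.png

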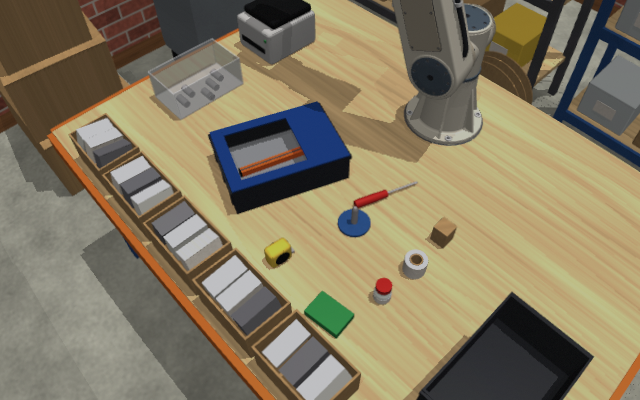

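View pics/top0.png

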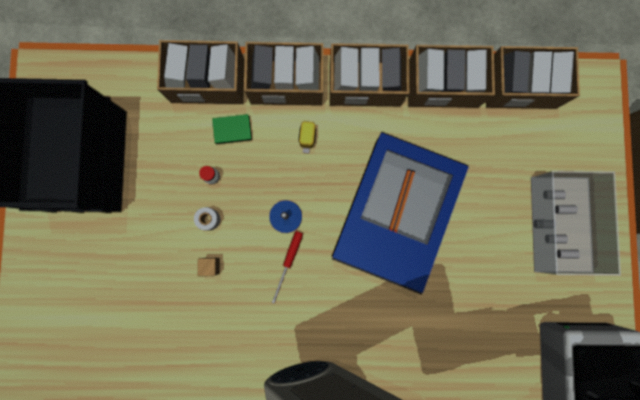

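View pics/wrist0.png

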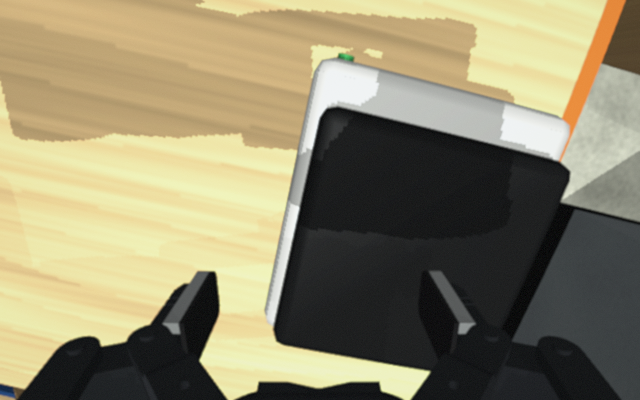

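```bash
cat > h.py <<'E'
import numpy as np,cv2
from rig import r,cams,order
from scipy.spatial.transform import Rotation as Ro
np.set_printoptions(precision=2,suppress=True)
def toolT(s=None):
    s=s or r.sense(); T=np.eye(4); T[:3,:3]=Ro.from_euler('xyz',s['tcp_rot']).as_matrix(); T[:3,3]=s['eef_pos']; return T
def view(n,T=None):
    i=cams.camera_info(n)
    return i['view'] if 'view' in i else np.linalg.inv(T@i['hand_eye'])
def proj(n,P,T=None):
    i=cams.camera_info(n);V=view(n,T);P=np.atleast_2d(P)
    c=P@V[:3,:3].T+V[:3,3]; a=c[:,0]/-c[:,2]; b=-c[:,1]/-c[:,2]
    k=1+i['k1']*(a*a+b*b); K=i['intrinsics']
    return np.c_[K[0,0]*a*k+K[0,2],K[1,1]*b*k+K[1,2]]
def ray(n,px,T=None):
    i=cams.camera_info(n);V=view(n,T)
    u=cv2.undistortPoints(np.array(px,float).reshape(-1,1,2),i['intrinsics'],np.array([i['k1'],0,0,0,0.])).reshape(-1,2)
    d=np.c_[u[:,0],-u[:,1],-np.ones(len(u))]@V[:3,:3]
    return -V[:3,:3].T@V[:3,3],d
def onz(n,px,z,T=None):
    o,d=ray(n,px,T); return o+d*((np.asarray(z)-o[2])/d[:,2])[:,None]
def show(img,name,box=None,f=1):
    if box: img=img[box[1]:box[3],box[0]:box[2]]
    cv2.imwrite('pics/'+name,cv2.resize(img,None,fx=f,fy=f,interpolation=cv2.INTER_CUBIC))
E
python3 - <<'E'
from h import *
t=cv2.imread('pics/top0.png')
show(t,'c1.png',(180,120,330,280),5)
show(t,'c2.png',(320,120,480,300),4.4)
print(onz('top',[(206,218),(286,217),(209,174),(208,266),(299,234),(276,300),(307,132),(232,129)],[50,10,65,60,10,5,60,25]))
print(onz('top',[(382,133),(467,166),(421,292),(333,259)],[100]*4))
E
```

```text
[[505.05 299.05  50.  ]
 [511.93  93.88  10.  ]
 [618.56 291.43  65.  ]
 [381.89 287.21  60.  ]
 [466.33  58.09  10.  ]
 [290.37 117.14   5.  ]
 [734.48  38.71  60.  ]
 [749.12 243.29  25.  ]]
[[ 723.98 -153.94  100.  ]
 [ 640.94 -370.44  100.  ]
 [ 324.19 -248.62  100.  ]
 [ 403.35  -30.51  100.  ]]
```

View pics/c1.png

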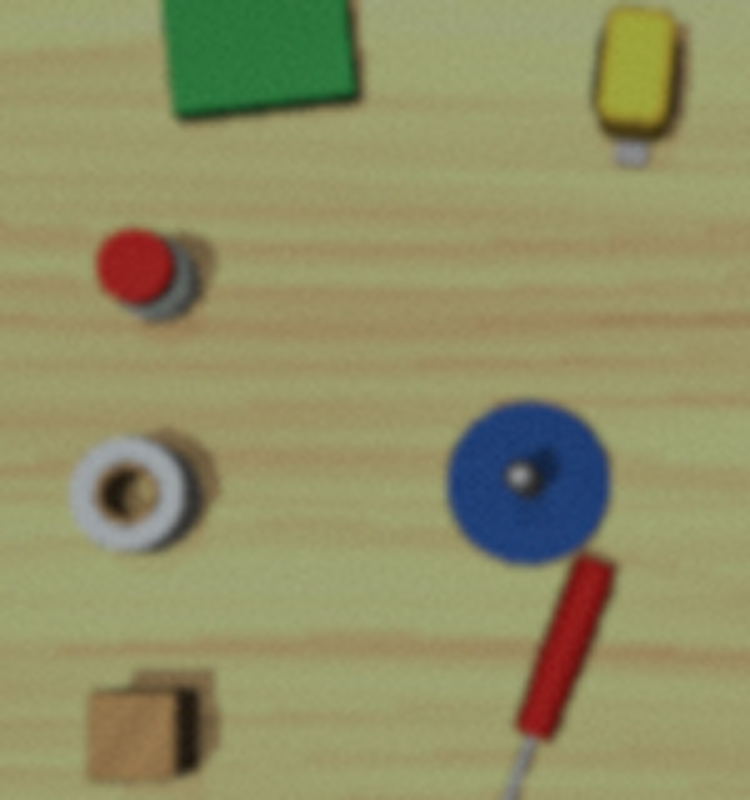

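View pics/c2.png

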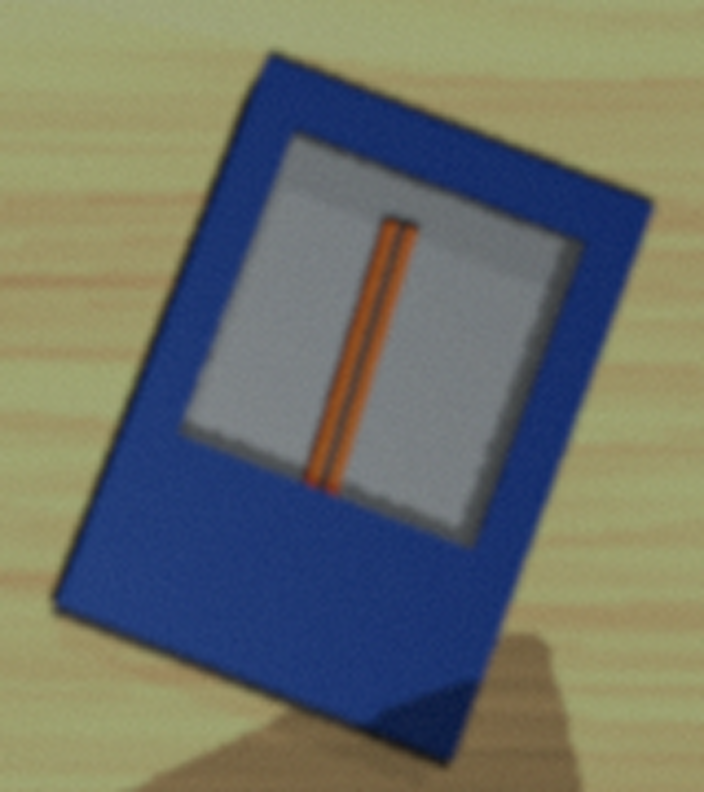

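Run:
```python
from h import *
g=lambda x,y,f,ox,oy:(x/f+ox-.4,y/f+oy-.4)
print('roll,base,spin',onz('top',[g(129,493,5,180,120),g(529,482,5,180,120),g(520,476,5,180,120)],[50,10,75]))
b=onz('top',[g(400,222,4.4,320,120),g(325,488,4.4,320,120)],[40,40]);d=b[0]-b[1]
print('bar',b,np.degrees(np.arctan2(d[1],d[0])))
s=cv2.imread('pics/scene0.png')
show(s,'c3.png',(330,170,470,290),5.5)
show(s,'c4.png',(200,95,360,215),5)
for P in ([505,299,50],[511,94,10],[511,94,75]): print(proj('scene',P))
```

```text
roll,base,spin [[504.52 300.58  50.  ]
 [514.63  95.55  10.  ]
 [513.67  95.65  75.  ]]
bar [[ 639.22 -239.3    40.  ]
 [ 477.08 -192.33   40.  ]] -16.156876381531333
[[414.02 257.91]]
[[353.31 219.85]]
[[354.35 205.56]]
```

View pics/c3.png

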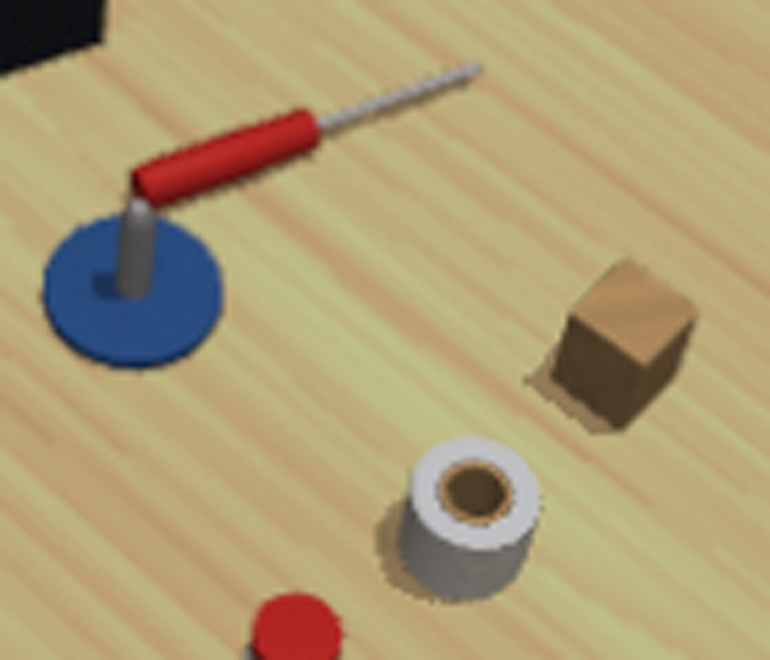

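View pics/c4.png

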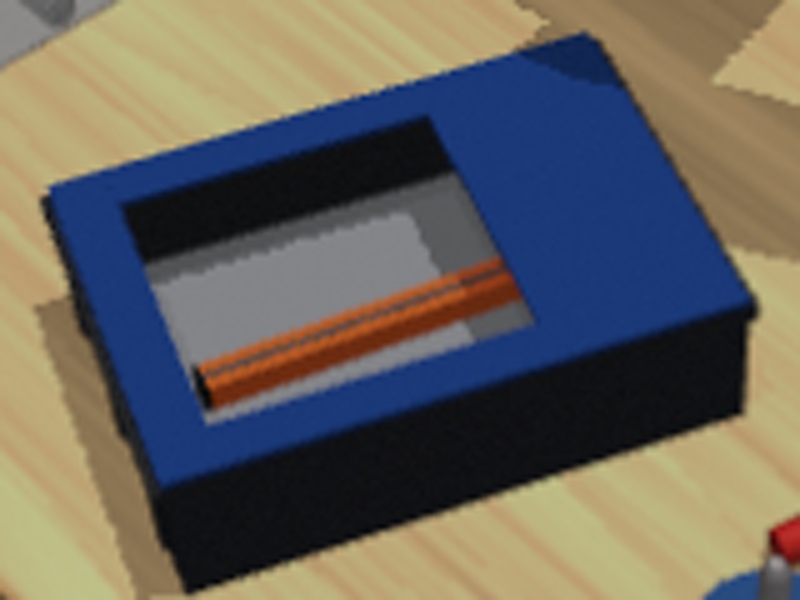

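```bash
cat >> h.py <<'E'
def down(yaw,tilt=0):  # tilt: about tool x
    return (Ro.from_euler('xyz',[-90,0,yaw],degrees=True)*Ro.from_rotvec([tilt,0,0],degrees=True))
def plan(tp,tR,g,n=10,step=40,ang=7,f=1.0):
    T=toolT();p=T[:3,3].copy();R=Ro.from_matrix(T[:3,:3]);rows=[]
    tp=np.array(tp,float)
    for i in range(n):
        d=tp-p;L=np.linalg.norm(d);d=d*min(1,step/max(L,1e-9))
        w=(R.inv()*tR).as_rotvec(degrees=True);A=np.linalg.norm(w);w=w*min(1,ang/max(A,1e-9))
        t=R.as_matrix().T@d
        rows.append([round(float(v),1) for v in w]+[round(float(v)/10,2) for v in t]+[g])
        p=p+d;R=R*Ro.from_rotvec(w,degrees=True)
    print(str(rows).replace(' ','')); print('end',p,R.as_euler('xyz',degrees=True))
def st():
    s=r.sense();print('t',round(s['clock'],2),'p',s['eef_pos'],'rpy',np.degrees(s['tcp_rot']),'F',s['contact_force'],'M',s['wrist_torque'],'op',round(s['opening'],3),'q',s['qpos'])
E
python3 - <<'E'
from h import *
plan([505,300,220],down(0),1)
E
```

```text
[[-0.0,-7.0,-0.0,-3.28,0.09,2.28,1],[-0.0,-7.0,-0.0,-2.98,0.09,2.66,1],[-0.0,-7.0,-0.0,-2.64,0.09,3.01,1],[-0.0,-7.0,-0.0,-2.25,0.09,3.31,1],[-0.0,-7.0,-0.0,-1.83,0.09,3.56,1],[-0.0,-7.0,-0.0,-1.38,0.09,3.75,1],[-0.0,-7.0,-0.0,-0.91,0.09,3.89,1],[-0.0,-7.0,-0.0,-0.43,0.09,3.98,1],[-0.0,-7.0,-0.0,0.05,0.09,4.0,1],[-0.0,-7.0,-0.0,0.54,0.09,3.96,1]]
end [ 288.12 -238.16  232.86] [-90.     0.    -7.18]
```

```bash
python3 -m crank '[[0,-7,0,-3.3,0,2.3,1],[0,-7,0,-3,0,2.7,1],[0,-7,0,-2.6,0,3,1],[0,-7,0,-2.2,0,3.3,1],[0,-7,0,-1.8,0,3.6,1],[0,-7,0,-1.4,0,3.8,1],[0,-7,0,-0.9,0,3.9,1],[0,-7,0,-0.4,0,4,1],[0,-7,0,0,0,4,1],[0,-7,0,0.5,0,4,1]]' 60
python3 - <<'E'
from h import *
st();plan([505,300,220],down(0),1)
E
```

```text
clock: 0.98
eef_pos: [284.5, -227.6, 238.1]
tcp_rot: [-1.571, 0.0, -0.101]
contact_force: [1.2, 0.0, -0.0]
opening: 1.0
t 0.98 p [ 284.45 -227.56  238.09] rpy [-90.01   0.03  -5.77] F [ 1.19  0.03 -0.04] M [ 0.02 -0.02  0.04] op 1.0 q [-0.68 -0.07  2.15 -0.    1.06 -0.58]
[[0.0,-5.8,-0.0,1.16,0.13,3.83,1],[-0.0,0.0,-0.0,1.54,0.13,3.69,1],[-0.0,-0.0,-0.0,1.54,0.13,3.69,1],[-0.0,-0.0,0.0,1.54,0.13,3.69,1],[-0.0,-0.0,0.0,1.54,0.13,3.69,1],[-0.0,-0.0,0.0,1.54,0.13,3.69,1],[-0.0,-0.0,0.0,1.54,0.13,3.69,1],[-0.0,-0.0,0.0,1.54,0.13,3.69,1],[-0.0,-0.0,0.0,1.54,0.13,3.69,1],[-0.0,-0.0,0.0,1.54,0.13,3.69,1]]
end [438.66 141.31 225.44] [-90.   0.   0.]
```

Tracking is accurate. Continue.

```bash
python3 -m crank '[[0,-5.8,0,1.2,0.1,3.8,1],[0,0,0,1.6,0.1,3.7,1],[0,0,0,1.6,0.1,3.7,1],[0,0,0,1.6,0.1,3.7,1],[0,0,0,1.6,0.1,3.7,1],[0,0,0,1.6,0.1,3.7,1],[0,0,0,1.6,0.1,3.7,1],[0,0,0,1.6,0.1,3.7,1],[0,0,0,1.6,0.1,3.7,1],[0,0,0,1.6,0.1,3.7,1]]'
python3 - <<'E'
from h import *
st();plan([505,300,190],down(0),1)
E
```

```text
clock: 1.82
eef_pos: [438.9, 159.7, 229.6]
tcp_rot: [-1.572, -0.006, 0.015]
contact_force: [1.7, -0.1, 1.1]
opening: 0.999
t 1.82 p [438.93 159.73 229.58] rpy [-90.1   -0.37   0.87] F [ 1.7  -0.14  1.11] M [-0.08 -0.05  0.01] op 0.999 q [ 0.35  0.12  1.98 -0.    1.04  0.34]
[[0.1,0.9,0.4,1.7,0.99,3.48,1],[-0.0,-0.0,0.0,1.65,0.99,3.51,1],[-0.0,-0.0,0.0,1.65,0.99,3.51,1],[-0.0,-0.0,0.0,1.65,0.99,3.51,1],[-0.0,-0.0,-0.0,0.0,0.0,0.0,1],[-0.0,-0.0,0.0,0.0,0.0,0.0,1],[-0.0,-0.0,0.0,0.0,0.0,0.0,1],[-0.0,-0.0,0.0,0.0,0.0,0.0,1],[-0.0,-0.0,0.0,0.0,0.0,0.0,1],[-0.0,-0.0,0.0,0.0,0.0,0.0,1]]
end [505. 300. 190.] [-90.   0.   0.]
```

```bash
python3 -m crank '[[0.1,0.9,0.4,1.7,1,3.5,1],[0,0,0,1.6,1,3.5,1],[0,0,0,1.6,1,3.5,1],[0,0,0,1.6,1,2.5,1],[0,0,0,0,0,0,1],[0,0,0,0,0,0,1],[0,0,0,0,0,0,1],[0,0,0,0,0,0,1],[0,0,0,0,0,0,1],[0,0,0,0,0,0,1]]'
python3 - <<'E'
from h import *
st();T=toolT();im=cams.grab_frame('wrist');cv2.imwrite('pics/w1.png',im)
print(proj('wrist',[[505,300,50],[505,300,0]],T))
E
```

```text
clock: 2.65
eef_pos: [504.7, 301.8, 186.8]
tcp_rot: [-1.57, 0.0, 0.005]
contact_force: [-0.5, 0.1, 0.2]
opening: 1.005
t 2.65 p [504.73 301.84 186.82] rpy [-89.96   0.02   0.3 ] F [-0.52  0.1   0.19] M [-0.02 -0.03  0.05] op 1.005 q [0.54 0.35 1.77 0.   1.02 0.53]
[[320.61 197.81]
 [320.33 182.04]]
```

View pics/w1.png

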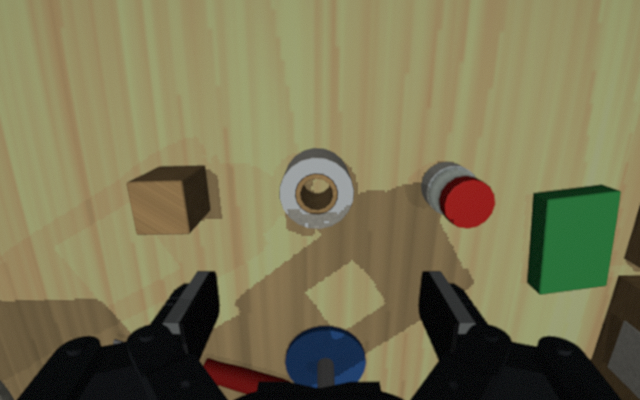

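Run:
```python
from h import *
im=cv2.imread('pics/w1.png');T=toolT()
show(im,'c5.png',(260,130,380,250),5)
for px in [(317,193),(317,194)]: print(onz('wrist',[px],[50],T))
# two-camera triangulation: top, scene, wrist centers of roll's top
obs=[('top',(205.4,218.2)),('scene',(416,259)),('wrist',(317,193.5))]
A=[];b=[]
for n,px in obs:
    o,d=ray(n,[px],T);d=d[0]/np.linalg.norm(d);M=np.eye(3)-np.outer(d,d);A.append(M);b.append(M@o)
print(np.linalg.lstsq(np.vstack(A),np.hstack(b),rcond=None)[0]); print(onz('scene',[(416,259)],[50]))
```

```text
[[502.14 303.91  50.  ]]
[[502.15 303.08  50.  ]]
[502.98 302.54  46.72]
[[503.83 304.53  50.  ]]
```

View pics/c5.png

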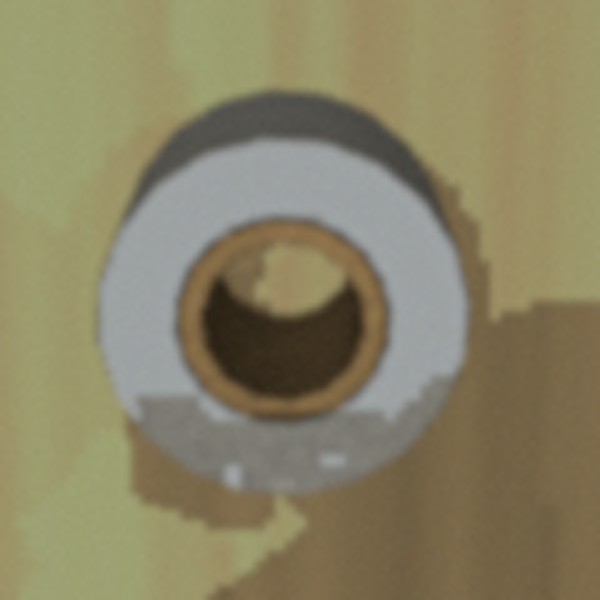

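```bash
python3 -m crank '[[0,0,0,-0.2,3.5,0.1,1],[0,0,0,0,3.5,0,1],[0,0,0,0,3.5,0,1],[0,0,0,0,3,0,1],[0,0,0,0,2,0,1],[0,0,0,0,1,0,1],[0,0,0,0,0,0,1],[0,0,0,0,0,0,1],[0,0,0,0,0,0,1],[0,0,0,0,0,0,1]]'
python3 - <<'E'
from h import *
st();T=toolT();im=cams.grab_frame('wrist');cv2.imwrite('pics/w2.png',im);im=cams.grab_frame('scene');show(im,'s2.png',(330,120,490,300),4)
E
```

```text
clock: 3.53
eef_pos: [508.9, 301.6, 25.8]
tcp_rot: [-1.562, -0.014, -0.001]
contact_force: [0.8, -0.0, 0.6]
opening: 0.998
t 3.53 p [508.91 301.63  25.84] rpy [-89.51  -0.8   -0.06] F [ 0.83 -0.02  0.63] M [ 0.02 -0.03  0.06] op 0.998 q [0.53 0.57 1.86 0.   0.69 0.53]
```

View pics/w2.png

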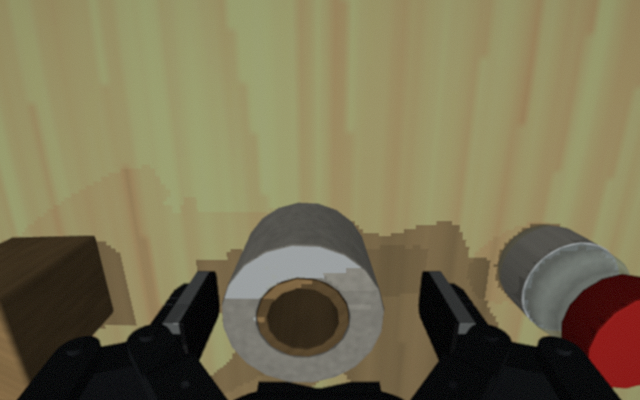

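View pics/s2.png

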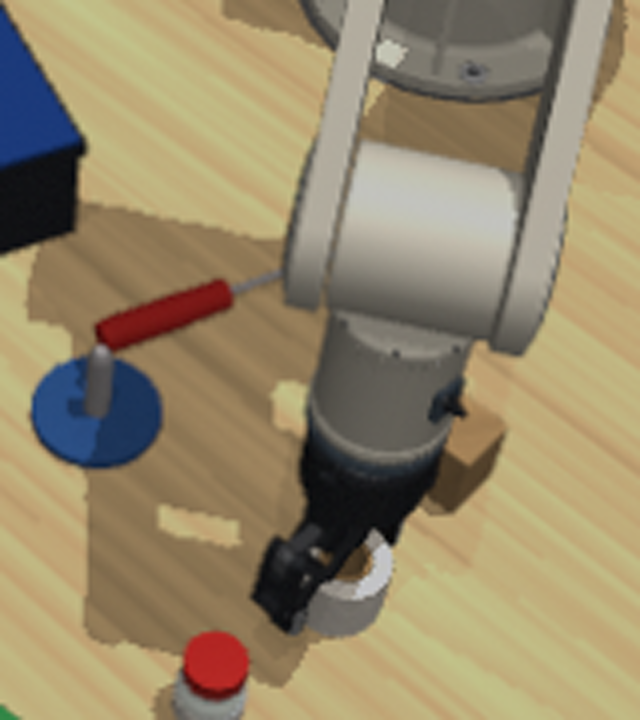

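Run:
```python
from h import *
T=toolT();print(onz('wrist',[(303,313)],[50],T))
plan([502.3,303.2,22],down(0),1,n=2)
```

```text
[[501.81 305.99  50.  ]]
[[-0.5,-0.0,0.8,-0.69,0.39,0.14,1],[0.0,0.0,-0.0,0.0,0.0,0.0,1]]
end [502.3 303.2  22. ] [-90.   0.   0.]
```

```bash
python3 -m crank '[[-0.5,0,0.8,-0.7,0.3,0.2,1],[0,0,0,0,0,0,1],[0,0,0,0,0,0,1],[0,0,0,0,0,0,0.3],[0,0,0,0,0,0,-1],[0,0,0,0,0,0,-1],[0,0,0,0,0,0,-1],[0,0,0,0,0,0,-1],[0,0,0,0,0,0,-1],[0,0,0,0,0,0,-1]]' 50
python3 - <<'E'
from h import *
st()
E
```

```text
clock: 4.47
eef_pos: [502.7, 305.2, 25.8]
tcp_rot: [-1.569, -0.003, -0.0]
contact_force: [-0.1, 0.2, 2.3]
opening: 0.695
t 4.47 p [502.7  305.23  25.78] rpy [-89.91  -0.15  -0.02] F [-0.06  0.19  2.27] M [0.02 0.15 0.01] op 0.695 q [ 0.54  0.58  1.86 -0.    0.71  0.54]
```

Run:
```python
from h import *
t=cv2.imread('pics/top0.png');s=cv2.imread('pics/scene0.png')
for n,im in (('top',t),('scene',s)):
    hsv=cv2.cvtColor(im,cv2.COLOR_BGR2HSV)
    m=cv2.inRange(hsv,(100,110,50),(125,255,255))
    c,_=cv2.findContours(m,cv2.RETR_EXTERNAL,cv2.CHAIN_APPROX_NONE)
    for k in c:
        if 300<cv2.contourArea(k)<3000:
            e=cv2.fitEllipse(cv2.convexHull(k));print(n,cv2.contourArea(k),e); print(onz(n,[e[0]],[9]))
print(onz('scene',[(355.1,206)],[73]),onz('scene',[(416,259)],[50]))
show(t,'c6.png',(262,195,312,240),12);show(s,'c7.png',(330,195,380,245),12)
```

```text
top 725.5 ((285.2762145996094, 216.2043914794922), (30.91849136352539, 31.193357467651367), 73.05167388916016)
[[514.13  95.95   9.  ]]
scene 537.5 ((353.69140625, 222.61158752441406), (26.967269897460938, 31.751277923583984), 95.12190246582031)
[[516.23 100.69   9.  ]]
scene 2743.5 ((601.3426513671875, 100.53557586669922), (94.33399963378906, 203.31414794921875), 178.50119018554688)
[[-472.32  337.32    9.  ]]
[[509.47  95.36  73.  ]] [[503.83 304.53  50.  ]]
```

View pics/c6.png

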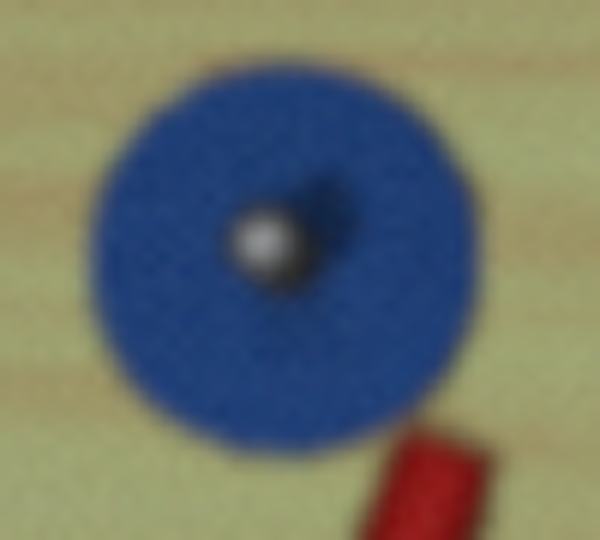

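View pics/c7.png

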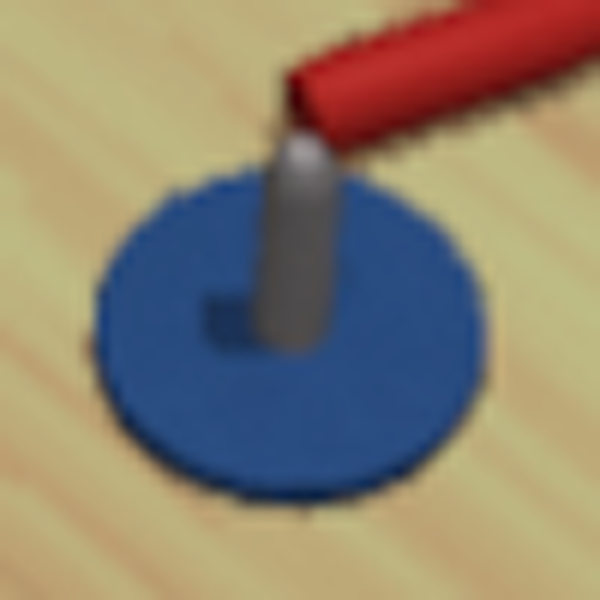

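```bash
python3 -m crank '[[0,0,0,0,-1,0,-1],[0,0,0,0,-2.5,0,-1],[0,0,0,0,-4,0,-1],[0,0,0,0,-3,0,-1],[0,0,0,0,-1,0,-1],[0,0,0,0,-0.5,0,-1],[0,0,0,0,0,0,-1],[0,0,0,0,0,0,-1],[0,0,0,0,0,0,-1],[0,0,0,0,0,0,-1]]'
```

```text
clock: 5.3
eef_pos: [499.4, 303.1, 148.0]
tcp_rot: [-1.574, 0.004, -0.001]
contact_force: [1.0, 0.3, -0.3]
opening: 0.694
```

Run:
```python
from h import *
plan([510,15,150],down(0),-1)
```

```text
[[0.2,-0.0,-0.3,0.15,-0.02,-4.0,-1],[-0.0,0.0,0.0,0.15,-0.03,-4.0,-1],[-0.0,0.0,0.0,0.15,-0.03,-4.0,-1],[-0.0,-0.0,0.0,0.15,-0.03,-4.0,-1],[-0.0,-0.0,0.0,0.15,-0.03,-4.0,-1],[-0.0,-0.0,0.0,0.15,-0.03,-4.0,-1],[-0.0,-0.0,0.0,0.15,-0.03,-4.0,-1],[-0.0,-0.0,0.0,0.03,-0.01,-0.83,-1],[-0.0,-0.0,0.0,0.0,0.0,0.0,-1],[-0.0,-0.0,0.0,0.0,0.0,0.0,-1]]
end [510.  15. 150.] [-90.   0.   0.]
```

```bash
python3 -m crank '[[0,0,0,0.1,0,-2.5,-1],[0,0,0,0.2,0,-4,-1],[0,0,0,0.2,0,-4,-1],[0,0,0,0.2,0,-4,-1],[0,0,0,0.2,0,-4,-1],[0,0,0,0.2,0,-4,-1],[0,0,0,0.1,0,-3.5,-1],[0,0,0,0,0,-2,-1],[0,0,0,0,0,-0.5,-1],[0,0,0,0,0,0,-1]]'
python3 - <<'E'
from h import *
st();T=toolT();im=cams.grab_frame('wrist');cv2.imwrite('pics/w3.png',im);np.save('T3.npy',T)
print(proj('wrist',[[514,96,10],[514,96,75]],T))
E
```

```text
clock: 6.13
eef_pos: [505.2, 7.0, 136.2]
tcp_rot: [-1.576, 0.023, 0.004]
contact_force: [-1.2, 1.0, -0.7]
opening: 0.695
t 6.13 p [505.22   6.96 136.16] rpy [-90.31   1.3    0.22] F [-1.2   1.04 -0.73] M [ 0.07 -0.01  0.04] op 0.695 q [ 0.01  0.31  1.97 -0.01  0.88  0.01]
[[337.81  75.98]
 [341.53  72.19]]
```

View pics/w3.png

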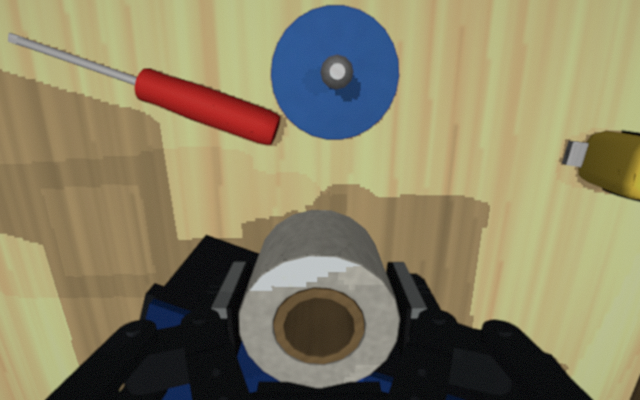

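Run:
```python
from h import *
T=np.load('T3.npy');im=cv2.imread('pics/w3.png')
show(im,'c8.png',(260,0,410,150),5);show(im,'c9.png',(230,200,410,395),4)
print(onz('wrist',[(337.5,71),(335,72)],[75,10],T))
```

```text
[[511.91  96.57  75.  ]
 [512.02  98.6   10.  ]]
```

View pics/c8.png

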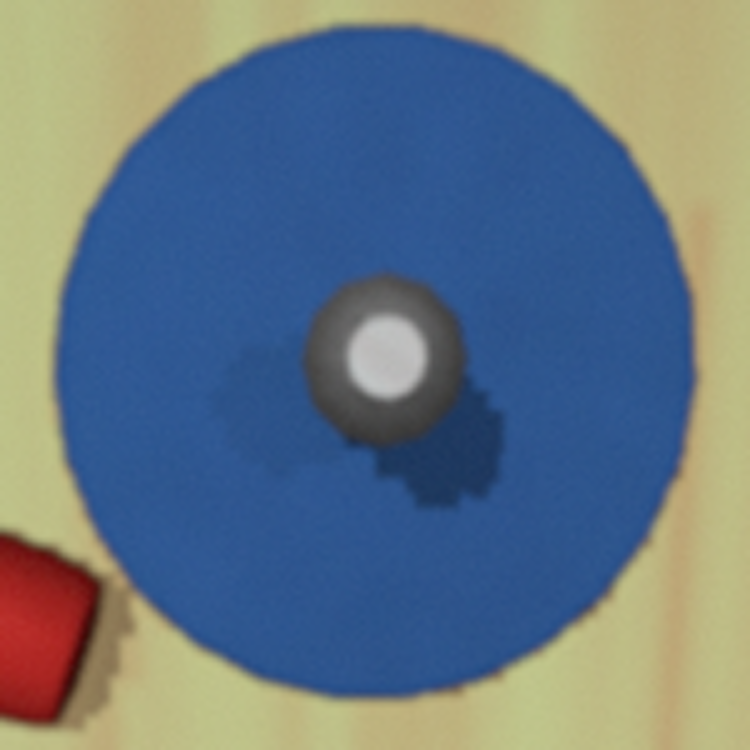

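View pics/c9.png

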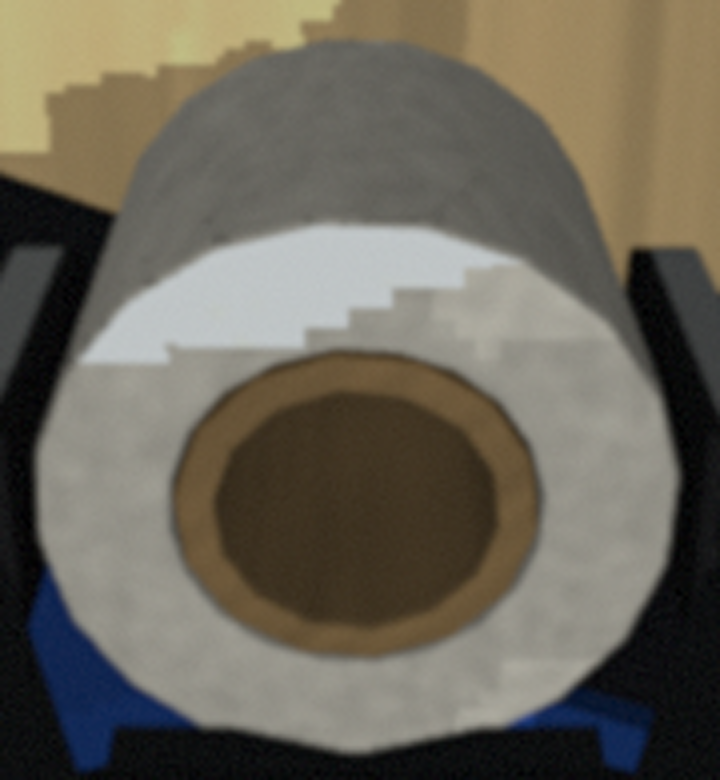

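Run:
```python
from h import *
T=np.eye(4)
th=np.linspace(0,2*np.pi,73)
for h in (-21,-24,-27):
  for z in (-5,-2,1):
    o=[]
    for R in (30,18.5):
        P=np.c_[R*np.cos(th),0*th+h,z+R*np.sin(th)];q=proj('wrist',P,T);q=(q+.4-[230,200])*4
        o+=[q[:,0].min(),q[:,0].max(),q[:,1].min(),q[:,1].max()]
    print(h,z,np.array(o))
T=np.load('T3.npy')
print(onz('wrist',[(337,70.8),(334.8,71.8)],[75,10],T))
```

```text
-21 -5 [ 51.85 688.19 232.39 760.9  174.04 566.07 347.53 672.5 ]
-21 -2 [ 49.45 690.79 201.14 738.36 172.61 567.71 318.18 648.52]
-21 1 [ 47.04 693.42 169.38 715.46 171.15 569.38 288.36 624.14]
-24 -5 [ 45.29 695.35 248.46 784.82 170.12 570.6  365.71 695.44]
-24 -2 [ 42.78 698.08 216.61 762.05 168.61 572.33 335.85 671.17]
-24 1 [ 40.24 700.84 184.21 738.9  167.09 574.08 305.48 646.5 ]
-27 -5 [ 38.45 702.83 265.31 809.67 166.03 575.33 384.73 719.32]
-27 -2 [ 35.82 705.69 232.83 786.66 164.45 577.15 354.34 694.76]
-27 1 [ 33.16 708.58 199.78 763.27 162.85 578.98 323.41 669.78]
[[511.66  96.67  75.  ]
 [511.88  98.73  10.  ]]
```

Run:
```python
from h import *
plan([513,99.4,135],down(0),-1,step=30)
```

```text
[[0.3,0.3,-1.3,0.27,0.01,2.99,-1],[-0.0,0.0,-0.0,0.26,0.04,2.99,-1],[-0.0,-0.0,0.0,0.26,0.04,2.99,-1],[-0.0,-0.0,0.0,0.02,0.0,0.21,-1],[-0.0,-0.0,0.0,0.0,0.0,0.0,-1],[-0.0,-0.0,-0.0,0.0,0.0,0.0,-1],[-0.0,-0.0,0.0,0.0,0.0,0.0,-1],[-0.0,-0.0,0.0,0.0,0.0,0.0,-1],[-0.0,-0.0,0.0,0.0,0.0,0.0,-1],[-0.0,-0.0,0.0,0.0,0.0,0.0,-1]]
end [513.   99.4 135. ] [-90.   0.   0.]
```

```bash
python3 -m crank '[[0.3,0.3,-1.3,0.3,-0.3,2,-1],[0,0,0,0.2,0,3,-1],[0,0,0,0.2,0,2.5,-1],[0,0,0,0.1,0,1.5,-1],[0,0,0,0,0,0.5,-1],[0,0,0,0,0,0,-1],[0,0,0,0,0,0,-1],[0,0,0,0,0,0,-1],[0,0,0,0,0,0,-1],[0,0,0,0,0,0,-1]]'
python3 - <<'E'
from h import *
st();plan([513,99.4,120],down(0),-1,n=3)
E
```

```text
clock: 7.02
eef_pos: [510.4, 113.4, 135.4]
tcp_rot: [-1.57, 0.005, 0.004]
contact_force: [0.3, -0.1, -0.2]
opening: 0.695
t 7.02 p [510.38 113.42 135.44] rpy [-89.96   0.31   0.25] F [ 0.34 -0.09 -0.22] M [-0.03 -0.02 -0.04] op 0.695 q [0.21 0.33 1.94 0.   0.87 0.21]
[[-0.0,0.3,-0.3,0.26,1.54,-1.4,-1],[0.0,-0.0,0.0,0.0,0.0,0.0,-1],[0.0,-0.0,0.0,0.0,0.0,0.0,-1]]
end [513.   99.4 120. ] [-90.   0.   0.]
```

```bash
python3 -m crank '[[0,0.3,-0.3,0.2,0.7,-1.3,-1],[0,0,0,0,0,0,-1],[0,0,0,0,0,0,-1],[0,0,0,0,0,0,-1],[0,0,0,0,0.8,0,-1],[0,0,0,0,0,0,-1],[0,0,0,0,0,0,-1],[0,0,0,0,0,0,-1],[0,0,0,0,0,0,-1],[0,0,0,0,0,0,-1]]'
python3 - <<'E'
from h import *
st();plan([513,99.4,103],down(0),-1,n=3)
s=cams.grab_frame('scene');show(s,'c10.png',(310,150,410,250),6)
t=cams.grab_frame('top');show(t,'c11.png',(240,170,330,260),6)
E
```

```text
clock: 7.85
eef_pos: [512.8, 98.6, 120.2]
tcp_rot: [-1.57, -0.0, -0.005]
contact_force: [0.8, 0.0, -1.6]
opening: 0.693
t 7.85 p [512.84  98.58 120.24] rpy [-89.94  -0.02  -0.28] F [ 0.76  0.05 -1.63] M [-0.01  0.03  0.04] op 0.693 q [0.19 0.35 1.96 0.   0.83 0.19]
[[-0.1,-0.3,0.0,0.01,1.72,0.08,-1],[-0.0,-0.0,0.0,0.0,0.0,0.0,-1],[0.0,0.0,-0.0,0.0,0.0,0.0,-1]]
end [513.   99.4 103. ] [-90.   0.   0.]
```

View pics/c10.png

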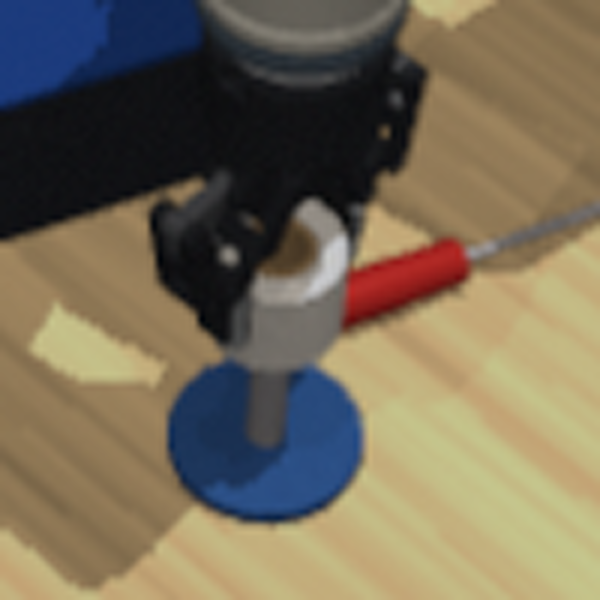

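View pics/c11.png

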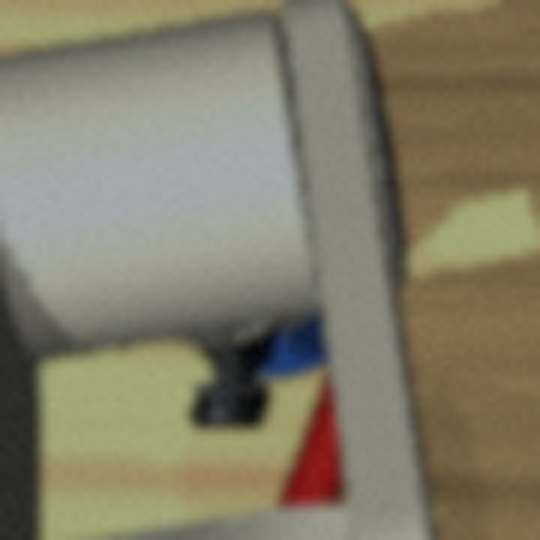

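Run:
```python
from h import *
th=np.linspace(0,2*np.pi,73)
def circ(x,y,z,R): return (proj('scene',np.c_[x+R*np.cos(th),y+R*np.sin(th),0*th+z])+.4-[310,150])*6
for x,y in ((512,97),(514,96)):
  for z,R in ((94.4,30),(144.4,30),(10,45),(0,45)):
    q=circ(x,y,z,R);print(x,y,z,q.min(0),q.max(0))
```

```text
512 97 94.4 [204.2  259.43] [343.44 370.51]
512 97 144.4 [207.43 186.68] [350.92 299.11]
512 97 10 [165.99 346.74] [364.82 509.72]
512 97 0 [165.6  359.55] [363.31 522.09]
514 96 94.4 [199.26 260.61] [338.55 371.76]
514 96 144.4 [202.34 187.87] [345.89 300.37]
514 96 10 [161.28 347.88] [360.17 510.95]
514 96 0 [160.92 360.69] [358.69 523.32]
```

```bash
python3 -m crank '[[0,-0.3,0,0,0.9,0.1,-1],[0,0,0,0,0,0,-1],[0,0,0,0,0.8,0,-1],[0,0,0,0,0,0,-1],[0,0,0,0,0.8,0,-1],[0,0,0,0,0,0,-1],[0,0,0,0,0.8,0,-1],[0,0,0,0,0,0,-1],[0,0,0,0,0,0,-1],[0,0,0,0,0,0,-1]]'
python3 - <<'E'
from h import *
st();plan([513,99.4,50],down(0),-1,n=2)
E
```

```text
clock: 8.78
eef_pos: [512.5, 99.7, 82.9]
tcp_rot: [-1.57, 0.001, 0.001]
contact_force: [-0.7, -0.2, -0.9]
opening: 0.692
t 8.78 p [512.47  99.73  82.92] rpy [-89.95   0.04   0.06] F [-0.72 -0.2  -0.92] M [-0.06 -0.03 -0.05] op 0.692 q [0.19 0.41 1.98 0.   0.75 0.19]
[[-0.0,0.1,-0.0,0.06,3.29,-0.04,-1],[-0.0,-0.0,0.0,0.0,0.0,0.0,-1]]
end [513.   99.4  50. ] [-90.   0.   0.]
```

Bottom at ~57 mm, over the spindle with no contact. Going on down.

```bash
python3 -m crank '[[0,0,0,0.1,1,0,-1],[0,0,0,0,0,0,-1],[0,0,0,0,1,0,-1],[0,0,0,0,0,0,-1],[0,0,0,0,1,0,-1],[0,0,0,0,0,0,-1],[0,0,0,0,0.8,0,-1],[0,0,0,0,0,0,-1],[0,0,0,0,0,0,-1],[0,0,0,0,0,0,-1]]'
python3 - <<'E'
from h import *
st();plan([513,99.4,36],down(0),-1,n=2)
E
```

```text
clock: 9.62
eef_pos: [513.7, 99.8, 40.6]
tcp_rot: [-1.57, 0.001, 0.001]
contact_force: [-0.7, -0.6, -2.0]
opening: 0.692
t 9.62 p [513.71  99.76  40.6 ] rpy [-89.95   0.04   0.06] F [-0.73 -0.62 -2.01] M [ 0.03 -0.03  0.01] op 0.692 q [0.19 0.48 1.99 0.   0.67 0.19]
[[-0.0,0.1,-0.0,-0.07,0.46,-0.04,-1],[-0.0,0.0,-0.0,0.0,0.0,0.0,-1]]
end [513.   99.4  36. ] [-90.   0.   0.]
```

```bash
python3 -m crank '[[0,0,0,-0.1,0.2,0,-1],[0,0,0,0,0,0,-1],[0,0,0,0,0.1,0,-1],[0,0,0,0,0,0,-1],[0,0,0,0,0.1,0,-1],[0,0,0,0,0,0,-1],[0,0,0,0,0,0,-1],[0,0,0,0,0,0,-1],[0,0,0,0,0,0,-1],[0,0,0,0,0,0,-1]]'
python3 - <<'E'
from h import *
st()
E
```

```text
clock: 10.45
eef_pos: [513.4, 100.0, 37.3]
tcp_rot: [-1.57, -0.001, 0.001]
contact_force: [0.3, -0.2, -1.2]
opening: 0.695
t 10.45 p [513.44  99.96  37.31] rpy [-89.93  -0.08   0.06] F [ 0.29 -0.16 -1.15] M [0.03 0.04 0.04] op 0.695 q [0.19 0.49 2.   0.   0.66 0.19]
```

```bash
python3 -m crank '[[0,0,0,0,0.1,0,-1],[0,0,0,0,0,0,-1],[0,0,0,0,0.1,0,-1],[0,0,0,0,0,0,-1],[0,0,0,0,0,0,0.5],[0,0,0,0,0,0,1],[0,0,0,0,0,0,1],[0,0,0,0,0,0,1],[0,0,0,0,0,0,1],[0,0,0,0,0,0,1]]'
python3 - <<'E'
from h import *
st()
s=cams.grab_frame('scene');show(s,'c12.png',(310,150,410,250),6)
E
```

```text
clock: 11.28
eef_pos: [514.1, 100.1, 35.9]
tcp_rot: [-1.569, -0.003, 0.001]
contact_force: [-0.4, -0.1, 0.5]
opening: 1.0
t 11.28 p [514.09 100.06  35.85] rpy [-89.91  -0.15   0.06] F [-0.42 -0.12  0.51] M [ 0.01 -0.01 -0.05] op 1.0 q [0.19 0.49 2.   0.   0.65 0.19]
```

View pics/c12.png

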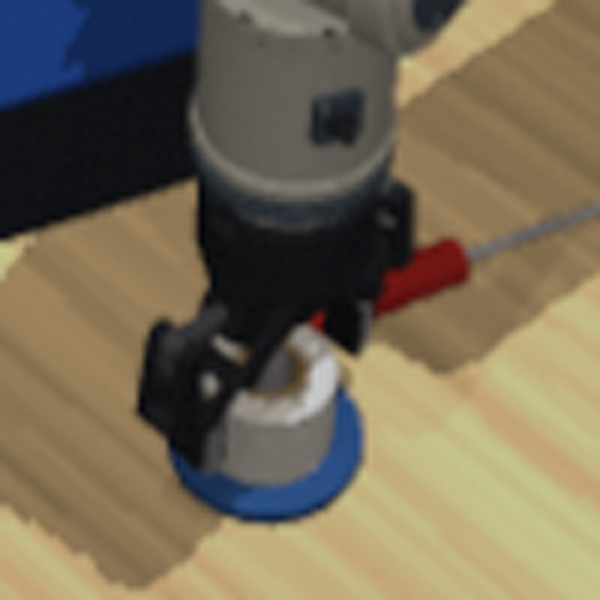

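```bash
python3 -m crank '[[0,0,0,0,-1,0,1],[0,0,0,0,-2,0,1],[0,0,0,0,-3,0,1],[0,0,0,0,-3,0,1],[0,0,0,0,-3,0,1],[0,0,0,0,-2,0,1],[0,0,0,0,-1,0,1],[0,0,0,0,0,0,1],[0,0,0,0,0,0,1],[0,0,0,0,0,0,1]]'
python3 - <<'E'
from h import *
st()
im=cams.grab_frame('top');cv2.imwrite('pics/t3.png',im)
im=cams.grab_frame('scene');cv2.imwrite('pics/s3.png',im);show(im,'s3b.png',(200,90,430,270),3.4)
E
```

```text
clock: 12.17
eef_pos: [512.4, 99.6, 197.4]
tcp_rot: [-1.569, -0.003, 0.001]
contact_force: [-0.8, 0.4, -0.2]
opening: 0.998
t 12.17 p [512.37  99.57 197.38] rpy [-89.92  -0.14   0.06] F [-0.84  0.39 -0.17] M [-0.01 -0.01  0.05] op 0.998 q [0.19 0.24 1.9  0.   1.   0.19]
```

View pics/s3b.png

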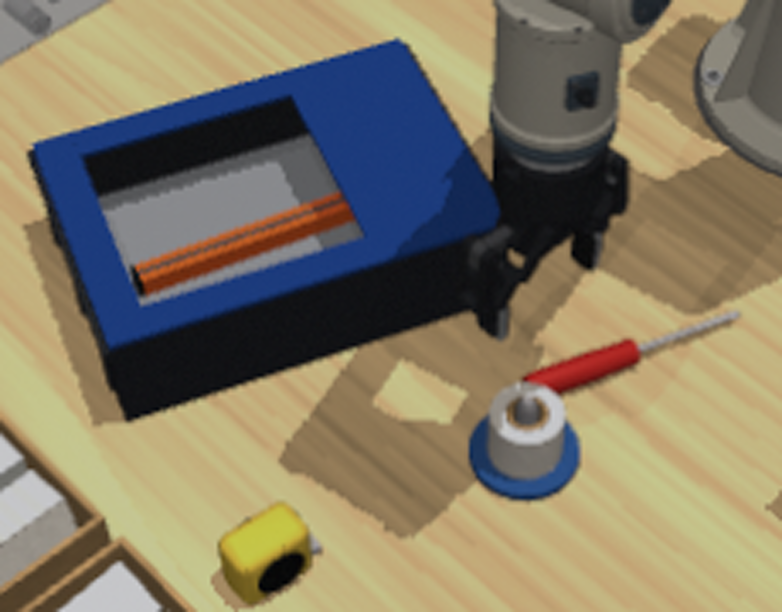

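Run:
```python
from h import *
plan([580,-220,235],down(-106),1,step=28)
```

```text
[[-0.0,7.0,-0.0,0.58,-0.33,-2.72,1],[-0.0,7.0,-0.0,0.9,-0.33,-2.63,1],[-0.0,7.0,-0.0,1.22,-0.33,-2.5,1],[-0.0,7.0,-0.0,1.51,-0.33,-2.33,1],[-0.0,7.0,-0.0,1.79,-0.33,-2.13,1],[-0.0,7.0,-0.0,2.03,-0.33,-1.9,1],[-0.0,7.0,-0.0,2.25,-0.33,-1.64,1],[-0.0,7.0,-0.0,2.43,-0.33,-1.35,1],[-0.0,7.0,-0.0,2.58,-0.33,-1.04,1],[-0.0,7.0,-0.0,2.69,-0.33,-0.72,1]]
end [ 569.87 -172.48  229.28] [-89.97  -0.   -69.94]
```

```bash
python3 -m crank '[[0,7,0,0.6,-0.3,-2.7,1],[0,7,0,0.9,-0.3,-2.6,1],[0,7,0,1.2,-0.3,-2.5,1],[0,7,0,1.5,-0.3,-2.3,1],[0,7,0,1.8,-0.3,-2.1,1],[0,7,0,2,-0.3,-1.9,1],[0,7,0,2.2,-0.3,-1.6,1],[0,7,0,2.4,-0.3,-1.3,1],[0,7,0,2.5,-0.3,-1,1],[0,7,0,2.2,-0.3,-0.6,1]]'
python3 - <<'E'
from h import *
plan([580,-220,235],down(-106),1,step=20,ang=6.5)
E
```

```text
clock: 13.1
eef_pos: [560.3, -171.8, 213.0]
tcp_rot: [-1.59, 0.012, -1.246]
contact_force: [-0.8, 0.1, -0.5]
opening: 0.999
[[0.2,6.5,-0.1,1.83,-0.8,0.1,1],[0.2,6.5,-0.1,1.81,-0.8,0.31,1],[0.2,6.5,-0.1,1.45,-0.66,0.43,1],[0.2,6.5,-0.1,0.0,0.0,0.0,1],[0.2,6.5,-0.1,0.0,0.0,0.0,1],[0.1,2.1,-0.0,0.0,0.0,0.0,1],[0.0,-0.0,-0.0,0.0,0.0,0.0,1],[0.0,-0.0,-0.0,0.0,0.0,0.0,1],[-0.0,0.0,0.0,0.0,0.0,0.0,1],[-0.0,-0.0,-0.0,0.0,0.0,0.0,1]]
end [ 580. -220.  235.] [ -90.   -0. -106.]
```

```bash
python3 -m crank '[[0.2,6.5,0,1.5,-0.7,0.1,1],[0.2,6.5,0,1.6,-0.7,0.3,1],[0.2,6.5,0,1.2,-0.5,0.4,1],[0,6.5,0,0,0,0,1],[0,5,0,0,0,0,1],[0,2,0,0,0,0,1],[0,0,0,0,0,0,1],[0,0,0,0,0,0,1],[0,0,0,0,0,0,1],[0,0,0,0,0,0,1]]'
python3 - <<'E'
from h import *
st();T=toolT();im=cams.grab_frame('wrist');cv2.imwrite('pics/w4.png',im);np.save('T4.npy',T)
plan([580,-220,235],down(-106),1,n=2)
E
```

```text
clock: 13.93
eef_pos: [573.6, -219.9, 218.4]
tcp_rot: [-1.604, 0.003, -1.862]
contact_force: [-0.2, 0.3, -0.3]
opening: 1.001
t 13.93 p [ 573.57 -219.85  218.43] rpy [ -91.92    0.17 -106.7 ] F [-0.24  0.28 -0.27] M [ 0.06 -0.   -0.01] op 1.001 q [-0.37  0.38  1.66  0.    1.14  1.49]
[[1.9,-0.7,-0.2,-0.17,-1.68,0.57,1],[-0.0,-0.0,0.0,0.0,0.0,0.0,1]]
end [ 580. -220.  235.] [ -90.   -0. -106.]
```

View pics/w4.png

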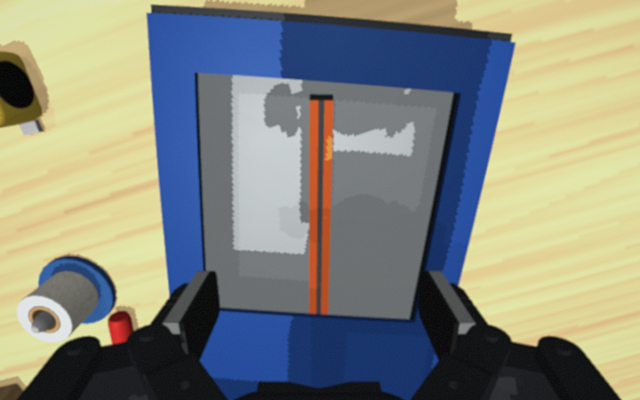

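Run:
```python
from h import *
T=np.load('T4.npy');im=cv2.imread('pics/w4.png')
show(im,'c13.png',(290,80,350,330),3.2)
show(im,'c14.png',(180,60,480,330),2.6)
b=onz('wrist',[(321,98),(319,312)],[40,40],T);d=b[0]-b[1];print(b,np.degrees(np.arctan2(d[1],d[0])))
o=onz('wrist',[(196,73),(459,93),(412,320),(205,310)],[100]*4,T);print(o,o.mean(0),[np.linalg.norm(o[i]-o[i-1]) for i in range(4)])
e=o[0]-o[3];print(np.degrees(np.arctan2(e[1],e[0])));e=o[1]-o[2];print(np.degrees(np.arctan2(e[1],e[0])))
```

```text
[[ 636.46 -240.3    40.  ]
 [ 429.88 -176.62   40.  ]] -17.133219476162335
[[ 679.63 -165.99  100.  ]
 [ 616.6  -331.81  100.  ]
 [ 442.38 -263.98  100.  ]
 [ 502.7   -97.13  100.  ]] [ 560.33 -214.73  100.  ] [np.float64(189.8585536009599), np.float64(177.3937129969915), np.float64(186.95899585778648), np.float64(177.41546404479172)]
-21.26410354791705
-21.27169883385485
```

View pics/c13.png

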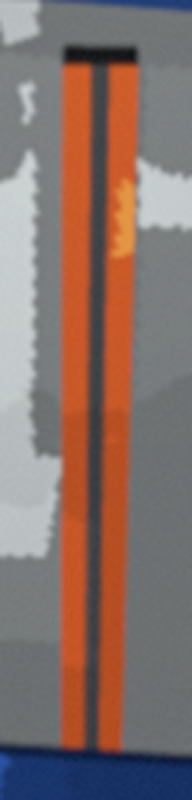

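View pics/c14.png

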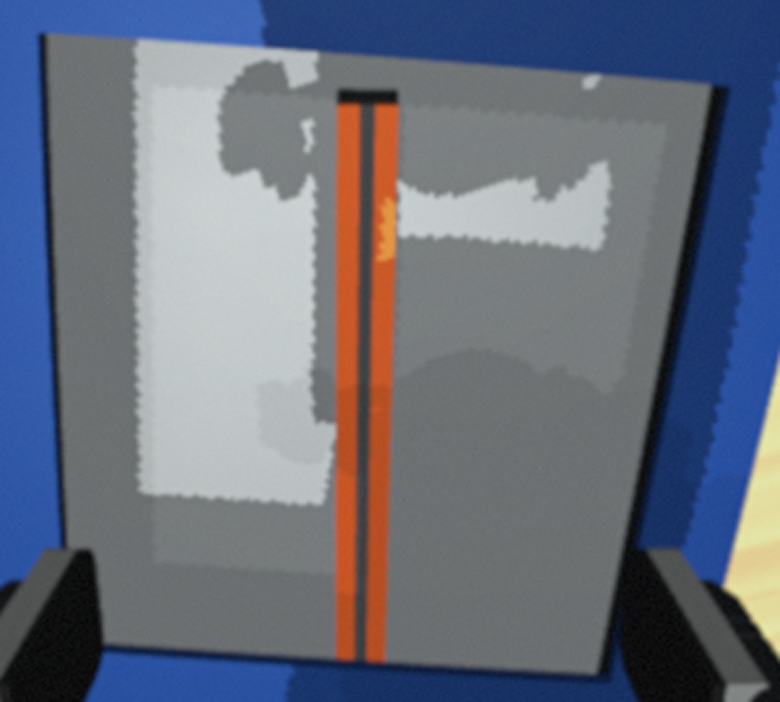

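Run:
```python
from h import *
T=np.load('T4.npy')
b=onz('wrist',[(321.2,95),(318.2,314)],[40,40],T);d=b[0]-b[1];d/=np.linalg.norm(d);print(b,np.degrees(np.arctan2(d[1],d[0])),b[0]-62*d)
plan([579.3,-222.7,130],down(-107),0,n=6,step=25)
```

```text
[[ 638.74 -241.16   40.  ]
 [ 427.67 -175.07   40.  ]] -17.38451851118732 [ 579.58 -222.63   40.  ]
[[1.9,0.3,-0.2,0.04,2.49,0.26,0],[0.0,0.0,0.0,0.03,2.49,0.18,0],[-0.0,-0.0,0.0,0.03,2.49,0.18,0],[-0.0,-0.0,0.0,0.02,1.36,0.1,0],[0.0,0.0,0.0,0.0,0.0,0.0,0],[0.0,0.0,0.0,0.0,0.0,0.0,0]]
end [ 579.3 -222.7  130. ] [ -90.    0. -107.]
```

```bash
python3 -m crank '[[1.9,0.6,-0.2,0,1.5,0.3,0],[0,0,0,0,2.5,0.2,0],[0,0,0,0,2,0.2,0],[0,0,0,0,1,0,0],[0,0,0,0,0.5,0,0],[0,0,0,0,0,0,0],[0,0,0,0,0,0,0],[0,0,0,0,0,0,0],[0,0,0,0,0,0,0],[0,0,0,0,0,0,0]]'
python3 - <<'E'
from h import *
st();T=toolT();im=cams.grab_frame('wrist');cv2.imwrite('pics/w5.png',im);np.save('T5.npy',T)
plan([579.5,-222.7,40],down(-107.3),0,n=4)
E
```

```text
clock: 14.82
eef_pos: [582.7, -221.9, 145.0]
tcp_rot: [-1.563, -0.001, -1.868]
contact_force: [0.2, -0.1, -0.2]
opening: 0.497
t 14.82 p [ 582.66 -221.89  145.03] rpy [ -89.57   -0.07 -107.01] F [ 0.19 -0.12 -0.19] M [-0.05  0.02  0.03] op 0.497 q [-0.37  0.45  1.72 -0.    0.96  1.5 ]
[[-0.5,0.3,0.1,0.06,4.0,-0.15,0],[0.0,-0.0,-0.0,0.06,4.0,-0.11,0],[-0.0,0.0,-0.0,0.04,2.53,-0.07,0],[-0.0,-0.0,-0.0,0.0,0.0,0.0,0]]
end [ 579.5 -222.7   40. ] [ -90.     0.  -107.3]
```

View pics/w5.png

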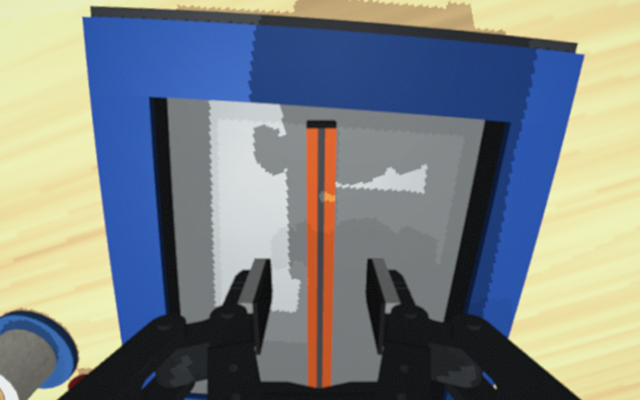

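```bash
python3 -m crank '[[-0.4,0.3,0,0.1,2,-0.2,0],[0,0,0,0,2.5,0,0],[0,0,0,0,2.5,0,0],[0,0,0,0,1.5,0,0],[0,0,0,0,0.5,0,0],[0,0,0,0,0,0,0],[0,0,0,0,0,0,0],[0,0,0,0,0,0,0],[0,0,0,0,0,0,0],[0,0,0,0,0,0,0]]'
python3 - <<'E'
from h import *
st();T=toolT()
plan([579.5,-222.7,34],down(-107.3),0,n=4)
E
```

```text
clock: 15.7
eef_pos: [586.8, -225.0, 60.9]
tcp_rot: [-1.556, -0.002, -1.873]
contact_force: [0.0, -0.5, -0.1]
opening: 0.502
t 15.7 p [ 586.76 -224.97   60.85] rpy [ -89.13   -0.13 -107.33] F [ 0.01 -0.52 -0.15] M [0.02 0.01 0.03] op 0.502 q [-0.37  0.56  1.76 -0.    0.8   1.51]
[[-0.9,-0.0,0.1,-0.01,2.67,-0.8,0],[0.0,-0.0,-0.0,0.0,0.0,0.0,0],[-0.0,-0.0,-0.0,0.0,0.0,0.0,0],[0.0,-0.0,-0.0,0.0,0.0,0.0,0]]
end [ 579.5 -222.7   34. ] [ -90.    -0.  -107.3]
```

```bash
python3 -m crank '[[-0.9,0,0,0,0.8,-0.7,0],[0,0,0,0,0,0,0],[0,0,0,0,0.8,0,0],[0,0,0,0,0,0,0],[0,0,0,0,0.4,0,0],[0,0,0,0,0,0,0],[0,0,0,0,0,0,0],[0,0,0,0,0,0,0],[0,0,0,0,0,0,0],[0,0,0,0,0,0,0]]'
python3 - <<'E'
from h import *
st();T=toolT()
plan([579.5,-222.7,34],down(-107.3),0,n=4)
im=cams.grab_frame('wrist');cv2.imwrite('pics/w6.png',im)
E
```

```text
clock: 16.53
eef_pos: [580.4, -223.1, 40.2]
tcp_rot: [-1.571, -0.002, -1.873]
contact_force: [0.5, 0.0, 0.3]
opening: 0.502
t 16.53 p [ 580.37 -223.08   40.17] rpy [ -89.99   -0.14 -107.32] F [0.52 0.02 0.27] M [-0.01  0.    0.01] op 0.502 q [-0.37  0.59  1.77 -0.    0.78  1.51]
[[-0.0,-0.0,0.1,-0.01,0.62,-0.09,0],[0.0,-0.0,-0.0,0.0,0.0,0.0,0],[-0.0,0.0,-0.0,0.0,0.0,0.0,0],[-0.0,-0.0,-0.0,0.0,0.0,0.0,0]]
end [ 579.5 -222.7   34. ] [ -90.     0.  -107.3]
```

View pics/w6.png

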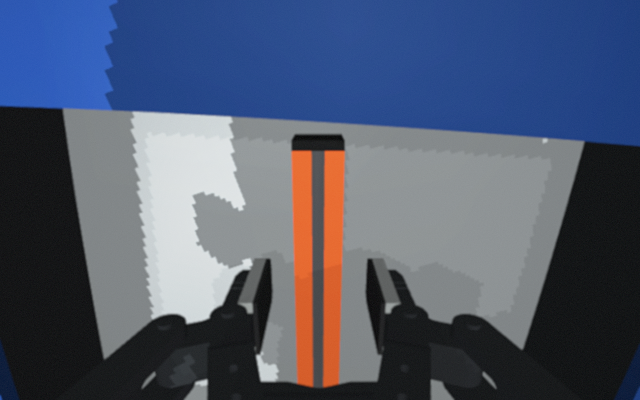

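Centred on the bar. Down the last 6 mm, then close firmly.

```bash
python3 -m crank '[[0,0,0,0,0.4,-0.1,0],[0,0,0,0,0,0,0],[0,0,0,0,0.2,0,0],[0,0,0,0,0,0,0],[0,0,0,0,0,0,-0.3],[0,0,0,0,0,0,-0.5],[0,0,0,0,0,0,-1],[0,0,0,0,0,0,-1],[0,0,0,0,0,0,-1],[0,0,0,0,0,0,-1]]' 100
python3 - <<'E'
from h import *
st()
E
```

```text
clock: 17.42
eef_pos: [579.6, -222.8, 34.2]
tcp_rot: [-1.57, -0.002, -1.873]
contact_force: [0.8, 0.1, -1.6]
opening: 0.206
t 17.42 p [ 579.56 -222.85   34.23] rpy [ -89.95   -0.13 -107.34] F [ 0.8   0.11 -1.64] M [-0.   -0.04 -0.02] op 0.206 q [-0.37  0.6   1.78 -0.    0.76  1.51]
```

```bash
python3 -m crank '[[0,0,0,0,-0.4,0,-1],[0,0,0,0,0,0,-1],[2,0,0,0,-0.7,0,-1],[2,0,0,0,-0.7,-0.1,-1],[2,0,0,0,-0.7,0,-1],[2,0,0,0,-0.7,-0.1,-1],[0,0,0,0,0,0,-1],[0,0,0,0,0,0,-1],[0,0,0,0,0,0,-1],[0,0,0,0,0,0,-1]]' 115
cat >> h.py <<'E'
def bar():
    # tool-frame bar ends -> world, tote local
    T=toolT();a=np.radians(-21.2);c=np.array([523,-200.3,0]);Rz=Ro.from_euler('z',-21.2,degrees=True).as_matrix()
    for nm,p in (('end0bot',[0,14,-198]),('end0top',[0,-6,-198]),('end1bot',[0,14,62]),('end1top',[0,-6,62]),('edge55top',None),('TCP',[0,0,0])):
        if p is None:
            A=Rz.T@((T@[0,-6,-198,1])[:3]-c);B=Rz.T@((T@[0,-6,62,1])[:3]-c)
            print('top at x=-55: z',A[2]+(B[2]-A[2])*(-55-A[0])/(B[0]-A[0]));continue
        w=(T@np.r_[p,1])[:3];print(nm,w,'local',Rz.T@(w-c))
E
python3 - <<'E'
from h import *
st();bar()
im=cams.grab_frame('scene');show(im,'s7.png',(200,40,400,220),4)
E
```

```text
clock: 18.25
eef_pos: [576.1, -221.7, 66.4]
tcp_rot: [-1.428, -0.002, -1.873]
contact_force: [-0.5, -0.5, -1.5]
opening: 0.204
t 18.25 p [ 576.07 -221.67   66.41] rpy [ -81.8    -0.14 -107.32] F [-0.46 -0.52 -1.55] M [-0.02  0.04 -0.03] op 0.204 q [-0.37  0.5   1.88  0.01  0.62  1.49]
end0bot [ 390.85 -164.01   24.31] local [-136.33  -13.95   24.31]
end0top [ 388.15 -163.11   44.1 ] local [-139.18  -14.1    44.1 ]
end1bot [ 636.55 -240.54   61.39] local [120.42   3.54  61.39]
end1top [ 633.84 -239.65   81.19] local [117.57   3.4   81.19]
top at x=-55: z 56.26073737065487
TCP [ 576.07 -221.67   66.41] local [57.2  -0.73 66.41]
```

View pics/s7.png

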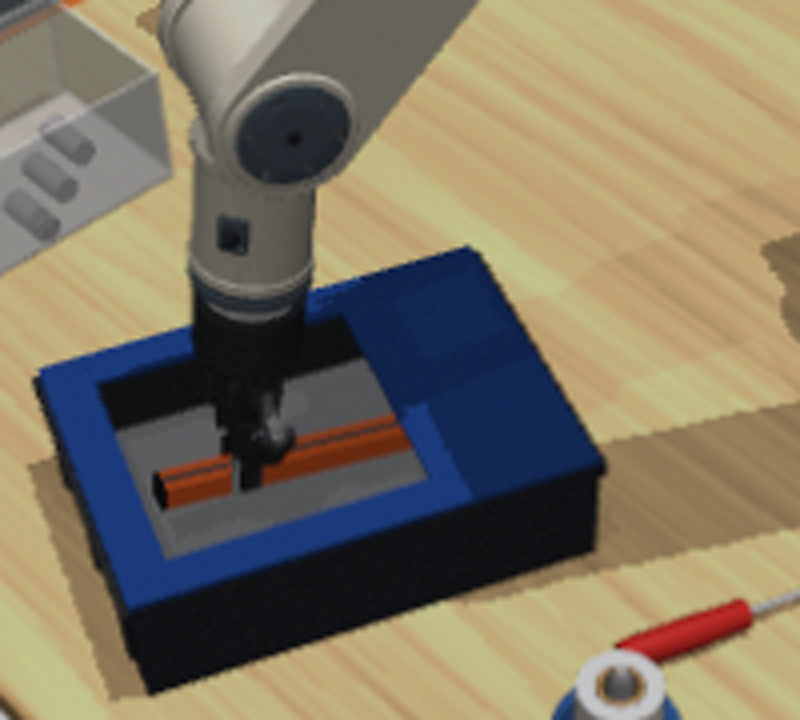

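```bash
python3 -m crank '[[2,0,0,0,-0.7,0,-1],[2,0,0,0,-0.7,-0.1,-1],[2,0,0,0,-0.7,0,-1],[2,0,0,0,-0.7,-0.1,-1],[2,0,0,0,-0.7,0,-1],[2,0,0,0,-0.7,-0.1,-1],[2,0,0,0,-0.7,0,-1],[0,0,0,0,0,0,-1],[0,0,0,0,0,0,-1],[0,0,0,0,0,0,-1]]'
python3 - <<'E'
from h import *
st();bar()
im=cams.grab_frame('scene');show(im,'s8.png',(200,40,400,220),4)
E
```

```text
clock: 19.13
eef_pos: [563.4, -217.4, 110.8]
tcp_rot: [-1.182, -0.002, -1.872]
contact_force: [-0.3, -0.8, -1.6]
opening: 0.201
t 19.13 p [ 563.35 -217.39  110.78] rpy [ -67.74   -0.13 -107.28] F [-0.29 -0.85 -1.57] M [0.04 0.15 0.07] op 0.201 q [-0.39  0.35  2.07  0.09  0.34  1.4 ]
end0bot [ 393.39 -164.72   22.81] local [-133.71  -13.69   22.81]
end0top [ 386.17 -162.43   41.32] local [-141.27  -14.17   41.32]
end1bot [ 623.21 -235.99  121.31] local [106.34   2.96 121.31]
end1top [ 615.99 -233.7   139.82] local [ 98.77   2.49 139.82]
top at x=-55: z 76.7213896629664
TCP [ 563.35 -217.39  110.78] local [ 43.8   -1.34 110.78]
```

View pics/s8.png

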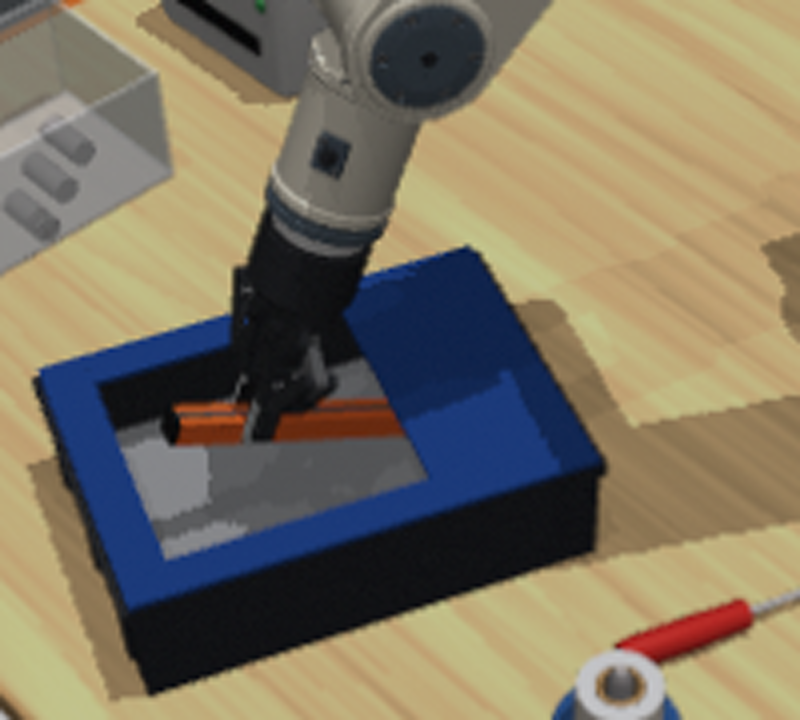

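```bash
python3 - <<'E'
from h import *
T=toolT();print(proj('scene',[(T@[0,4,62,1])[:3]]), [242.5,146])
E
python3 -m crank '[[0,0,0,0,-0.1,1,-1],[0,0,0,0,-0.1,1.5,-1],[0,0,0,0,-0.1,1.5,-1],[0,0,0,0,0,1.5,-1],[0,0,0,0,0,1.5,-1],[0,0,0,0,0,1,-1],[0,0,0,0,0,0,-1],[0,0,0,0,0,0,-1],[0,0,0,0,0,0,-1],[0,0,0,0,0,0,-1]]'
python3 - <<'E'
from h import *
st();bar()
im=cams.grab_frame('scene');show(im,'s9.png',(200,40,400,220),4)
E
```

```text
[[241.68 145.6 ]] [242.5, 146]
clock: 20.02
eef_pos: [642.2, -241.9, 144.1]
tcp_rot: [-1.188, -0.003, -1.873]
contact_force: [-0.2, -0.4, -1.9]
opening: 0.201
t 20.02 p [ 642.16 -241.86  144.1 ] rpy [ -68.06   -0.16 -107.29] F [-0.22 -0.4  -1.88] M [0.04 0.18 0.01] op 0.201 q [-0.37  0.4   1.87  0.05  0.49  1.46]
end0bot [ 471.71 -189.06   57.15] local [-51.88  -8.07  57.15]
end0top [ 464.59 -186.79   75.7 ] local [-59.34  -8.53  75.7 ]
end1bot [ 702.07 -260.48  154.28] local [188.71   8.65 154.28]
end1top [ 694.95 -258.21  172.83] local [181.26   8.19 172.83]
top at x=-55: z 77.45515918937998
TCP [ 642.16 -241.86  144.1 ] local [126.12   4.34 144.1 ]
```

View pics/s9.png

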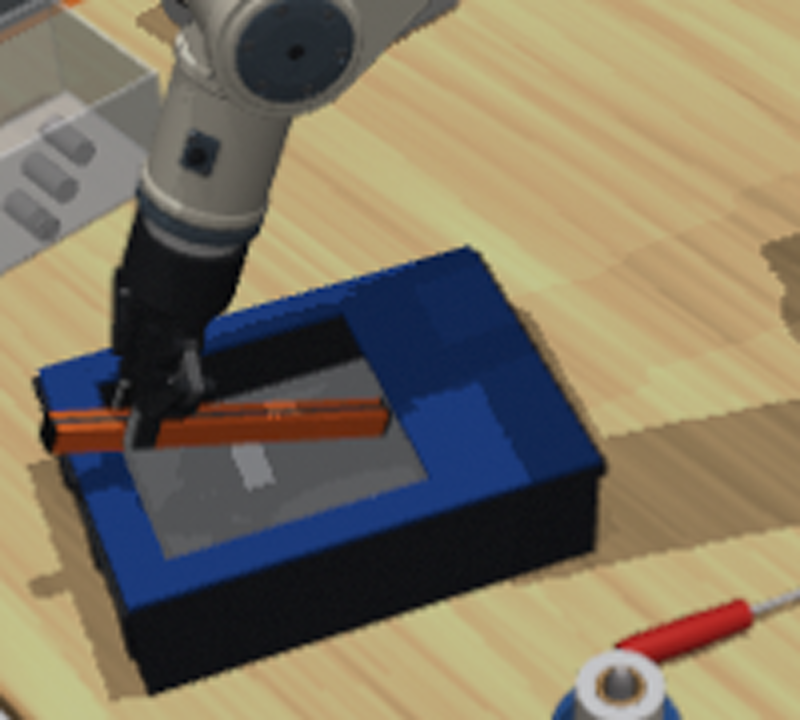

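```bash
python3 -m crank '[[0,0,0,0,0,1.5,-1],[0,0,0,0,0,1.5,-1],[0,0,0,0,0,0.5,-1],[0,0,0,0,0,0,-1],[0,0,0,0,0,0,-1],[0,0,0,0,0,0,-1],[0,0,0,0,0,0,-1],[0,0,0,0,0,0,-1],[0,0,0,0,0,0,-1],[0,0,0,0,0,0,-1]]'
python3 - <<'E'
from h import *
st();bar()
plan(r.sense()['eef_pos']+[0,0,150],Ro.from_matrix(toolT()[:3,:3]),-1,step=20)
im=cams.grab_frame('scene');show(im,'s10.png',(200,40,400,220),4)
E
```

```text
clock: 20.9
eef_pos: [666.4, -249.3, 152.8]
tcp_rot: [-1.199, -0.002, -1.873]
contact_force: [0.1, 0.8, -1.5]
opening: 0.203
t 20.9 p [ 666.39 -249.26  152.76] rpy [ -68.69   -0.12 -107.31] F [ 0.13  0.85 -1.52] M [-0.04  0.17 -0.02] op 0.203 q [-0.37  0.43  1.8   0.04  0.54  1.47]
end0bot [ 495.09 -196.05   67.76] local [-27.56  -6.13  67.76]
end0top [ 488.16 -193.85   86.39] local [-34.82  -6.58  86.39]
end1bot [ 726.4  -267.94  162.24] local [214.09  10.49 162.24]
end1top [ 719.47 -265.74  180.88] local [206.84  10.03 180.88]
top at x=-55: z 78.50048393454466
TCP [ 666.39 -249.26  152.76] local [151.39   6.21 152.76]
[[0.0,0.0,0.0,0.0,-1.86,0.73,-1],[0.0,0.0,0.0,0.0,-1.86,0.73,-1],[0.0,0.0,0.0,0.0,-1.86,0.73,-1],[0.0,0.0,0.0,0.0,-1.86,0.73,-1],[0.0,0.0,0.0,0.0,-1.86,0.73,-1],[0.0,0.0,0.0,0.0,-1.86,0.73,-1],[0.0,0.0,0.0,0.0,-1.86,0.73,-1],[0.0,0.0,0.0,0.0,-0.93,0.36,-1],[0.0,0.0,0.0,0.0,0.0,0.0,-1],[0.0,0.0,0.0,0.0,0.0,0.0,-1]]
end [ 666.39 -249.26  302.76] [ -68.69   -0.12 -107.31]
```

View pics/s10.png

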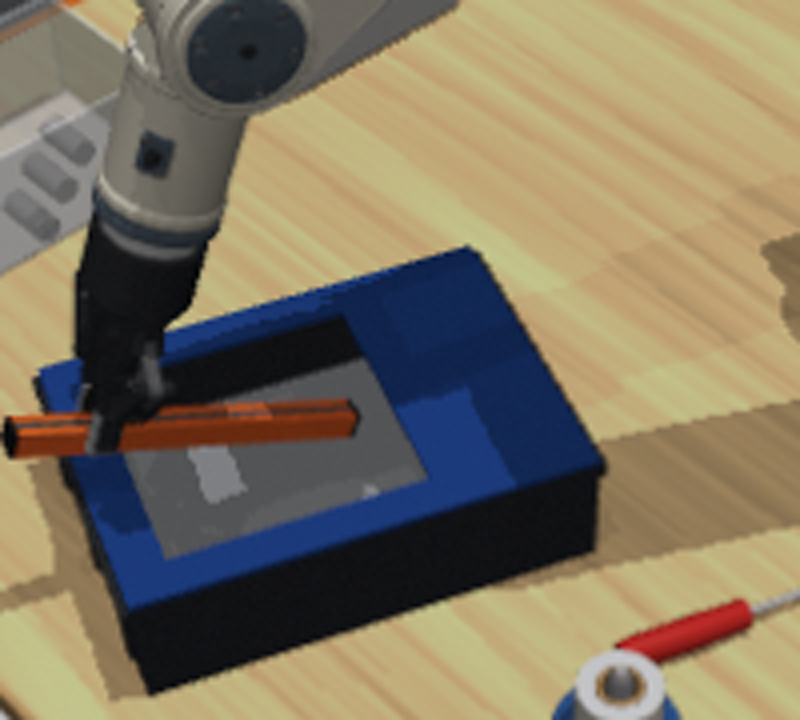

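```bash
python3 -m crank '[[0,0,0,0,-1,0.4,-1],[0,0,0,0,-1.8,0.7,-1],[0,0,0,0,-1.8,0.7,-1],[0,0,0,0,-1.8,0.7,-1],[0,0,0,0,-1.8,0.7,-1],[0,0,0,0,-1.8,0.7,-1],[0,0,0,0,-1.8,0.7,-1],[0,0,0,0,-1,0.4,-1],[0,0,0,0,0,0,-1],[0,0,0,0,0,0,-1]]'
python3 - <<'E'
from h import *
st();bar()
plan([610,-230,290],down(-107.3,0),-1,step=12,ang=3)
E
```

```text
clock: 21.78
eef_pos: [665.7, -248.7, 302.0]
tcp_rot: [-1.198, -0.002, -1.873]
contact_force: [0.2, -0.2, -2.3]
opening: 0.204
t 21.78 p [ 665.73 -248.73  301.97] rpy [ -68.65   -0.14 -107.32] F [ 0.15 -0.24 -2.31] M [ 0.06  0.15 -0.02] op 0.204 q [-0.37  0.27  1.67  0.03  0.83  1.49]
end0bot [ 494.49 -195.53  216.83] local [-28.3   -5.87 216.83]
end0top [ 487.55 -193.32  235.46] local [-35.57  -6.31 235.46]
end1bot [ 725.73 -267.42  311.51] local [213.28  10.73 311.51]
end1top [ 718.79 -265.21  330.13] local [206.01  10.28 330.13]
top at x=-55: z 227.843700943441
TCP [ 665.73 -248.73  301.97] local [150.58   6.46 301.97]
[[-3.0,0.0,0.0,-0.03,-0.21,-1.18,-1],[-3.0,0.0,0.0,-0.03,-0.14,-1.19,-1],[-3.0,0.0,0.0,-0.03,-0.08,-1.2,-1],[-3.0,0.0,0.0,-0.03,-0.02,-1.2,-1],[-3.0,0.0,0.0,-0.03,0.05,-1.2,-1],[-3.0,0.0,0.0,0.0,0.0,0.0,-1],[-3.0,0.0,0.0,0.0,0.0,0.0,-1],[-0.4,0.0,0.0,0.0,0.0,0.0,-1],[0.0,-0.0,0.0,0.0,0.0,0.0,-1],[-0.0,-0.0,0.0,0.0,0.0,0.0,-1]]
end [ 610. -230.  290.] [ -90.     0.  -107.3]
```

```bash
python3 -m crank '[[-3,0,0,0,-0.2,-1.2,-1],[-3,0,0,0,-0.1,-1.2,-1],[-3,0,0,0,-0.1,-1.2,-1],[-3,0,0,0,0,-1.2,-1],[-3,0,0,0,0,-1.2,-1],[-2.5,0,0,0,0,-1,-1],[-1,0,0,0,0,-0.5,-1],[0,0,0,0,0,0,-1],[0,0,0,0,0,0,-1],[0,0,0,0,0,0,-1]]'; python3 -m crank '[[0,0,0,0,0,0,-1],[0,0,0,0,0,0,-1],[0,0,0,0,0,0,-1],[0,0,0,0,0,0,-1],[0,0,0,0,0,0,-1],[0,0,0,0,0,0,-1],[0,0,0,0,0,0,-1],[0,0,0,0,0,0,-1],[0,0,0,0,0,0,-1],[0,0,0,0,0,0,-1]]'
python3 - <<'E'
from h import *
st();bar();print(r.sense()['qvel'])
im=cams.grab_frame('scene');cv2.imwrite('pics/s11.png',im)
im=cams.grab_frame('top');cv2.imwrite('pics/t11.png',im)
im=cams.grab_frame('wrist');cv2.imwrite('pics/w11.png',im)
T=toolT();print(proj('scene',[(T@[0,4,62,1])[:3],(T@[0,4,-198,1])[:3]]))
E
```

```text
clock: 22.62
eef_pos: [587.9, -224.3, 277.2]
tcp_rot: [-1.548, -0.001, -1.873]
contact_force: [-1.2, 0.2, -2.0]
opening: 0.206
clock: 23.45
eef_pos: [588.6, -224.4, 277.6]
tcp_rot: [-1.544, -0.001, -1.873]
contact_force: [-0.2, -0.8, -1.9]
opening: 0.199
t 23.45 p [ 588.6  -224.43  277.65] rpy [ -88.44   -0.08 -107.33] F [-0.21 -0.83 -1.93] M [-0.06 -0.04 -0.  ] op 0.199 q [-0.37  0.32  1.61  0.    1.19  1.51]
end0bot [ 400.02 -165.6   258.25] local [-127.2   -12.12  258.25]
end0top [ 399.51 -165.41  278.24] local [-127.75  -12.13  278.24]
end1bot [ 648.13 -243.02  265.34] local [132.11   5.42 265.34]
end1top [ 647.61 -242.83  285.34] local [131.56   5.41 285.34]
top at x=-55: z 280.2312441529366
TCP [ 588.6  -224.43  277.65] local [ 69.89   1.23 277.65]
[-0. -0. -0. -0. -0.  0.]
[[223.7  110.02]
 [316.96  81.96]]
```

View pics/s11.png

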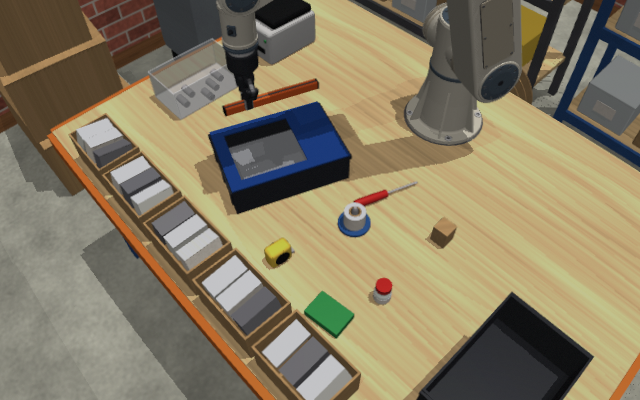

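View pics/t11.png

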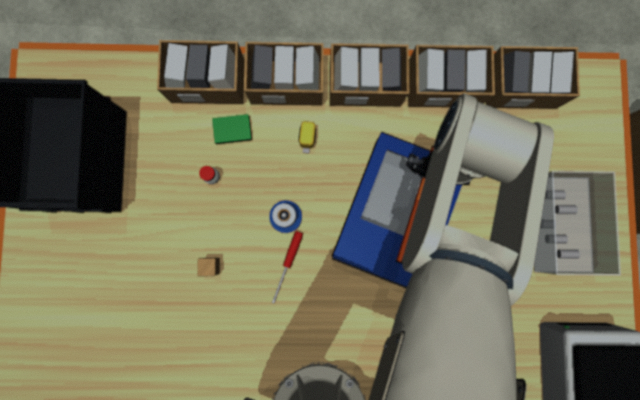

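View pics/w11.png

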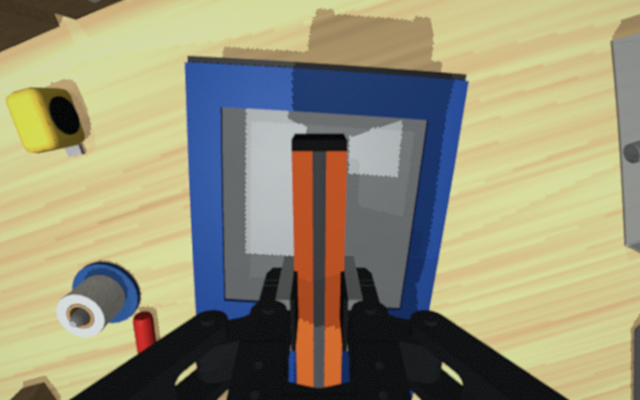

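The bar hangs level about 16 cm above the lid, ends at about (224,110) and (319,82) in the scene picture. The roll is seated at (353,215), and the bystanders are where they were in the first top picture. Handing in.

Run:
```python
from h import *
print(order.sign_off());st()
```

```text
the job is handed in; nothing more can be done
None
the job is handed in; nothing more can be done
```

The job is done as asked and handed in at about 23.6 s of the 54 s allowed.

- **Roll:** I put it over the spindle without any noticeable contact force, lowered it to the blue base and let go. The pictures taken afterwards show it seated there.
- **Bar:** I gripped it 62 mm from its far end and tilted it about 22°. I then drew it along its own axis until the near end was out from under the roof, lifted it clear and levelled it.

**Last checks:**
- The arm was still (joint speeds zero) and the grip was holding.
- The wrist force was steady at about 2 N, roughly the bar's weight.
- The bar's underside is about 258 mm up by calculation, some 158 mm above the lid. In the scene picture its ends lie within about 2 pixels of where they were predicted.
- The roll is still on its spindle. The jar, carton, tape measure, screwdriver and green box look unmoved in the pictures.

**Disagreements:**
- The cameras differed by 2–4 mm on the roll and the stand; I settled this with the wrist view before inserting the roll.
- The gripper reads about 17 mm on the 20 mm bar. I put that down to the hard grip, and the bar showed no sign of slipping.
- After my last look I could not take another reading, because signing off closed the interface.

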